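# Index the folding-joint spindle and load the jig

### The job

Roll the flanged spindle along the rubber mat, without lifting it, until its lock tab points straight up. Then pick it up by the shaft and lay it level in the jig's two V rests with the tab still pointing straight up, let go of it, and press the roller lever of the jig's microswitch down just until it clicks, without overtravel, and let it spring back. Leave the other things on the bench where they are.

Things in the scene. Friction and masses are not known exactly. Their poses are not given: they have to be found in the camera images.
- spindle_mid (a point): Centre of the spindle, on its axis: x runs along the axis, z points from the axis in the direction of the lock tab (at the start sideways and somewhat down). When the spindle lies on the mat this point is 25 mm above the mat's top, and the bare shaft's top 13 mm higher still.
- spindle: Folding-joint spindle, bare aluminium, about 0.35 kg, lying on the mat: a round shaft 26 mm across and 116 mm long between two round end flanges, each 50 mm across and 12 mm thick (140 mm overall). It rolls on the flanges, shaft and tab clear of the mat, and stops where it is left. Origin at its centre, x along its axis; its y and z have no meaning.
- spindle_tab (a point): End of the spindle's lock tab, the only thing that stands out from the shaft: 12 mm long along the shaft, 10 mm wide, its end 22 mm from the axis, its middle 38 mm from the spindle's centre towards +x of point spindle_mid. Axes as the body's.
- jig: Grey jig fixed to the bench: base plate 150 x 260 mm (its x and y), 12 mm thick, origin under its middle, z up. Two dark steel V rests stand on it towards +y, 92 mm apart along y, each 10 mm thick, a 90 degree V open upwards, 44 mm wide at the top, which is about 68 mm above the bench. The black microswitch stands at its -y end.
- jig_seat (a point): Where the spindle's centre lies when it rests in the jig: 65 mm above the bench and midway between the V rests (each 46 mm away along y). y along the spindle's axis (either way round), z up. The rests carry the bare shaft just inside the flanges with 7 mm play lengthwise each way, and keep it from turning by friction only.
- switch_roller (a point): Centre of the steel roller (12 mm across, 10 mm wide) on the lever of the microswitch, 145 mm from the seat towards the jig's -y. At rest it stands 70 mm above the bench; it is pressed straight down from above. The spring takes about 2 N to start and 4 N at the click.
- mat: Black ribbed rubber mat, 300 x 280 mm (its x and y) and 6 mm thick, fixed to the bench; origin under its middle, z up.
- switch (a joint): Angle of the microswitch's lever: 0 free, growing as the roller is pressed down (about 5 mm of roller travel per 0.1 rad). It clicks at 0.10 rad, is overtravelled beyond 0.22 rad, ends at a hard stop at 0.28 rad, and springs back when let go.
- wrench: Bystander: open-ended spanner, 180 mm long, lying flat between mat and jig; origin under its middle.
- grease_can: Bystander: plain tin, 52 mm across and 80 mm high, standing beyond the spanner, between mat and jig; origin under its middle.
- bushing: Bystander: small steel bush, 22 mm across and 16 mm high, standing on a corner of the mat; origin under its middle.
- screwdriver: Bystander: black-handled screwdriver, 200 mm long, lying nearer the robot; origin under its middle.
- jar: Bystander: closed jar, 60 mm across and 80 mm high, standing nearer the robot; origin under its middle.
Things that resemble listed ones, but are neither listed nor needed, are in the scene too. Of the things shaped like the spindle, the aluminium one is meant.

How it is judged (in metres and radians):
On the way, in this order (a step that is already met when the one before it is completed fails the run):
1. the spindle lies still on the mat with its lock tab pointing up (angle between spindle_mid's own z axis and vertical below 0.26 rad and height (world z) of spindle_mid below 0.036 m and x of spindle_mid in the frame of mat between -0.15 and 0.15 m and y of spindle_mid in the frame of mat between -0.14 and 0.14 m and angular speed of spindle below 0.3 rad/s), for 0.3 s.
2. the spindle lies in both V rests, tab up, let go (x of spindle_mid in the frame of jig_seat between -0.004 and 0.004 m and y of spindle_mid in the frame of jig_seat between -0.01 and 0.01 m and z of spindle_mid in the frame of jig_seat between -0.004 and 0.004 m and angle between spindle_mid's own z axis and vertical below 0.28 rad and contact force between the fingers and spindle below 0.1 N and linear speed of spindle below 0.02 m/s), for 0.2 s.
3. the switch is pressed until it clicks (value of joint switch above 0.1 rad), for 0.1 s.
At the end, for the whole second after the job is handed in: The spindle rests in both V rests (centre within 4 mm of the seat across and in height, 10 mm lengthwise), its lock tab within 16 degrees of straight up, at rest, and the switch lever is back up (below 0.04 rad) (x of spindle_mid in the frame of jig_seat between -0.004 and 0.004 m and y of spindle_mid in the frame of jig_seat between -0.01 and 0.01 m and z of spindle_mid in the frame of jig_seat between -0.004 and 0.004 m and angle between spindle_mid's own z axis and vertical below 0.28 rad and linear speed of spindle below 0.02 m/s and value of joint switch below 0.04 rad); the robot touches nothing.
It fails at once if the spindle is lifted (more than 12 mm) while its tab is more than 24 degrees from straight up (height (world z) of spindle_mid above 0.043 m and angle between spindle_mid's own z axis and vertical above 0.42 rad).
It fails at once if the switch is overtravelled (beyond 0.22 rad) (value of joint switch above 0.22 rad).
It fails at once if a bystander is moved more than 30 mm (distance of any of wrench, grease_can, bushing, screwdriver, jar from where it was at the start of the episode above 0.03 m).
It also fails if it takes over 69 s, if anything falls off the work surface, if the arm or the gripper's body presses on something with over 40 N, if the wrist force passes 120 N, or if a joint passes its speed limit or range.

### The arm

A 7-joint arm with a two-finger parallel gripper is mounted at the origin on the work surface. World frame = base frame: x ahead of the robot, y to its left, z up, the work surface at z = 0. Lengths are in mm, angles in rad, forces in N, time in s.
With the tool pointing down it reaches from about 400 to 900 mm from the base axis. Payload 5.6 kg.
Tool frame: the origin (TCP) lies at the very end of the fingers, on their centre line; the grasp point (between the pads) lies 19 mm behind it; z points along the fingers, y is the direction in which the jaws open and shut (so a half turn about z gives the same grasp; the last joint's range is limited). The gripper opens to 92 mm and grips with 3 to 60 N. Pads are 20 mm wide; open, the fingers measure 128 mm over their backs; the gripper's body (75 mm by 189 mm) begins 69 mm behind the grasp point.
Start: joints at [-1.21, 0.468, -0.012, 1.603, 0.006, 1.071, -0.056], TCP at [255.437, 597.714, 192.992] pointing down, gripper open.
Joint ranges: [-2.53, 2.53], [-0.31, 2.02], [-1.57, 1.55], [0.28, 2.44], [-1.29, 4.43], [0.15, 1.84], [-2.92, 2.92]. Speed limits (rad/s): [2.57, 2.57, 3.14, 3.14, 3.14, 3.14, 3.14].

### API

Orientations are given as a rotation vector (axis times angle).
In Python, from station import ctrl gives the robot as it stands.
- The arm moves only by the tool send_rows, never from a script. Its argument "targets" is text: rows parted by semicolons, each of 6 numbers parted by spaces: the shift along the tool's x, y, z as a fraction of full scale, then the turn, a rotation vector about the tool's x, y, z as a fraction of full scale. A call has exactly 10 rows; each row shifts and turns the commanded pose from where the row before left it, along the tool's axes as they then stand; what a row does not reach is not made up. Full scale, the value 1, is 300 mm for a shift and 90 degrees for a turn. A row lasts 1/12 s, in which the tool goes at most 41.7 mm and 7.16 degrees, less where a joint would pass 70% of its speed; a pose out of reach is approached as far as the arm can. A call with a number of a shift or a turn outside -1 to 1 is refused whole. A call with a gripper value outside its range is refused whole. "gripper" is the gripper's target within -1 to 1 (shut at 1, half-way at 0, fully open at -1), set as the call begins (left out, the last holds). The fingers move at their own pace and stop on an object; "force" is the grip in N (left out, the last holds). Time passes only in rows, so rows that do not move let the fingers close, or fill a call up. It gives the time, the measured TCP pose, the force and the opening at its end, in the units of the state.
- ctrl.get_state(): the state, without advancing time (a new reading comes with each control period).
- ctrl.get_image(name): name is "scene" or "top"; returns the picture (384x512x3 uint8, red, green, blue); there is no depth.
- ctrl.calibration(name): a dict with "K" (3x3 intrinsics, pixels), "dist_coeffs" ([k1, k2, p1, p2, k3] as OpenCV has them; the pictures are not rectified), "camera_from_world" (4x4, takes a point from world to camera coordinates). Camera axes: x right, y up, looking along -z (the intrinsics and any distortion apply to the point x, -y, -z); pixel columns grow to the right and rows downward; lengths in mm; the calibration is good to about 2 mm. A picture is of the moment at which its call begins. calibration takes no time and is no camera call.
- ctrl.finish_job(): hands the job in, once; it reports no verdict.
Trained networks look in the newest picture that a camera, given by its name, has taken for a name from the list of things; names that differ only in an ending like _2 or _b are one class to them, and where a whole thing is asked for, a point or a joint stands for the part that bears it (a point fixed in the world has none). Each returns a list of dicts, best first, with "p" (0 to 1); they miss things now and then, are a little off and sometimes report something else, mostly with a low value. They report only what shows in the picture. A call takes as long as a camera call. They do not tell look-alikes from the thing itself.
- ctrl.spot_in(query, camera): "at" ([x, y, z] in mm, in world coordinates, good to about 4 mm: the middle of the surface that is visible of it).
- ctrl.landmark_of(query, camera): "at" ([x, y, z] in mm, in world coordinates, good to about 4 mm: a listed point, or the origin of a listed thing).
The state is a dict: "time": time; "q": joint angles; "joint_vel": joint speeds; "joint_efforts": joint torques, N m; "eef_pos": TCP position; "orientation": TCP orientation; "wrist_force": force on the tool from outside, world axes, zero at the start; "ft_torque": the same for the moment, N m; "gripper_width": opening from 0.0 (shut) to 1.0 (fully open).
Only numpy, scipy, OpenCV 4.12 (cv2) and the standard library are available. Lean on these libraries where they do the work, as an engineer would, in place of code of your own. Each camera call takes 0.05 s, during which the arm holds its last target.

## Working session

There is one attempt and no reset: what is moved stays moved. The work goes in short steps, Python scripts to look and compute and a tool call to move; the robot and the scene stay as the last step left them, time stands still between calls to the robot, and variables do not carry over. Pictures are saved under pics/ and viewed, and the job is handed in when it is done.

Besides the shell and the picture viewer there is one more tool, called after "Emit:" as name(argument=value, ...) on one line, values as JSON. send_rows: Moves the arm, as the interface text tells. Its arguments: {"type":"object","properties":{"targets":{"type":"string"},"gripper":{"type":"number"},"force":{"type":"number"}},"required":["targets"]}

```bash
ls; mkdir -p pics
python3 - <<'E'
from station import ctrl
import cv2
s=ctrl.get_state()
print({k:(v if not hasattr(v,'round') else v) for k,v in s.items()})
for n in ("scene","top"):
    im=ctrl.get_image(n); cv2.imwrite(f"pics/{n}0.png",im[:,:,::-1])
    print(n,ctrl.calibration(n))
    for q in ["spindle","spindle_mid","spindle_tab","jig","jig_seat","switch_roller","mat","wrench","grease_can","bushing","screwdriver","jar"]:
        print(q,[( [round(float(a)) for a in d["at"]],round(float(d["p"]),2)) for d in ctrl.landmark_of(q,n)])
E
```

```text
pics
{'time': 0.0, 'q': array([-1.21001393,  0.4683463 , -0.01159302,  1.603622  ,  0.00599933,
        1.07139372, -0.05626036]), 'joint_vel': array([ 0.00094746,  0.00105952,  0.00062722, -0.00082858,  0.00034622,
        0.00173863, -0.00062185]), 'joint_efforts': array([-1.13950234e-04, -5.20588303e+01, -1.25455813e-02, -2.43748248e+01,
       -5.66572545e-02,  1.73808332e-02,  1.73099493e-04]), 'eef_pos': array([255.21425607, 597.12830161, 192.06108728]), 'orientation': array([-6.29966281e-01, -3.07755339e+00,  2.70245908e-03]), 'wrist_force': array([ 0.15906437,  0.60353796, -0.48383455]), 'ft_torque': array([ 0.03793769, -0.07622249,  0.04337793]), 'gripper_width': 1.0003749752663176}
scene {'K': array([[469.2675757 ,   0.        , 264.41590202],
       [  0.        , 469.2675757 , 187.79690793],
       [  0.        ,   0.        ,   1.        ]]), 'dist_coeffs': array([-0.12800417,  0.        ,  0.        ,  0.        ,  0.        ]), 'camera_from_world': array([[-5.28031686e-02,  9.98544177e-01, -1.10160286e-02,
         1.57299147e+02],
       [-8.35440978e-01, -3.81298389e
[... 1524 characters left out ...]
}
spindle [([407, -488, 28], 0.94), ([520, -213, 28], 0.79), ([336, -650, 25], 0.61), ([336, 95, 20], 0.56)]
spindle_mid [([332, 97, 24], 0.86), ([411, -486, 24], 0.79), ([336, -653, 24], 0.79), ([516, -215, 31], 0.77)]
spindle_tab [([518, -178, 16], 0.95), ([374, -479, 15], 0.82), ([375, 95, 11], 0.66), ([350, -610, 12], 0.65)]
jig [([542, 248, 2], 0.62)]
jig_seat [([545, 296, 64], 0.87)]
switch_roller [([517, -173, 21], 0.55), ([510, 152, 73], 0.44)]
mat [([490, -229, -1], 0.87)]
wrench [([481, -8, -2], 0.77), ([545, 296, 66], 0.73)]
grease_can [([648, -1, -2], 0.57)]
bushing [([598, -106, 4], 0.57), ([231, -314, -7], 0.24)]
screwdriver [([242, 356, 2], 0.92)]
jar [([234, -312, -7], 0.85)]
```

View pictures.

View pics/scene0.png

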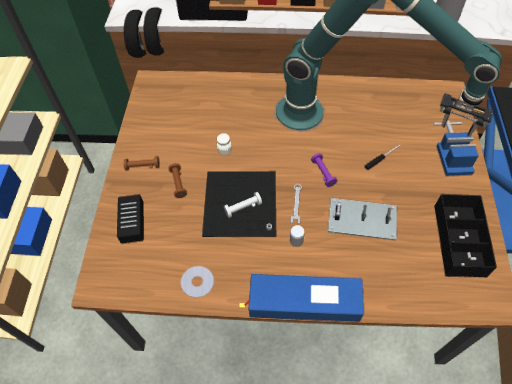

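View pics/top0.png

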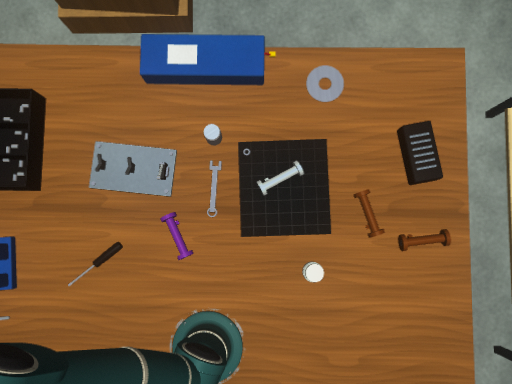

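```bash
cat > h.py <<'E'
import numpy as np, cv2
from station import ctrl
def proj(n,P):
    c=ctrl.calibration(n); T=c["camera_from_world"]
    P=np.atleast_2d(np.array(P,float)); X=P@T[:3,:3].T+T[:3,3]
    X=X*[1,-1,-1]
    return cv2.projectPoints(X,np.zeros(3),np.zeros(3),c["K"],c["dist_coeffs"])[0].reshape(-1,2)
def unproj(n,uv,z):
    c=ctrl.calibration(n); T=c["camera_from_world"]
    u=cv2.undistortPoints(np.array(uv,float).reshape(-1,1,2),c["K"],c["dist_coeffs"]).reshape(-1,2)
    d=np.c_[u[:,0],-u[:,1],-np.ones(len(u))]@T[:3,:3]
    o=-T[:3,:3].T@T[:3,3]
    return o+d*((z-o[2])/d[:,2])[:,None]
def crop(src,out,x,y,w,h,s):
    im=cv2.imread(src)[y:y+h,x:x+w]; cv2.imwrite(out,cv2.resize(im,None,fx=s,fy=s,interpolation=cv2.INTER_CUBIC))
E
python3 - <<'E'
from h import *
for n in("scene","top"):
    for nm,p in dict(A=[517,-213,25],B=[335,98,25],C=[411,-487,25],D=[336,-651,25],seat=[546,294,65],roll=[510,151,70]).items(): print(n,nm,proj(n,p)[0].round())
E
```

```text
scene A [243. 205.]
scene B [323. 170.]
scene C [177. 180.]
scene D [141. 163.]
scene seat [377. 211.]
scene roll [339. 201.]
top A [279. 178.]
top B [177. 236.]
top C [368. 214.]
top D [423. 240.]
top seat [112. 165.]
top roll [158. 177.]
```

Run:
```python
from h import *
crop("pics/top0.png","pics/c1.png",230,130,110,115,6)
crop("pics/scene0.png","pics/c2.png",195,160,95,85,7)
crop("pics/top0.png","pics/c3.png",82,130,100,75,7)
crop("pics/scene0.png","pics/c4.png",320,190,85,55,8)
```

```text
(no output)
```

View pics/c1.png

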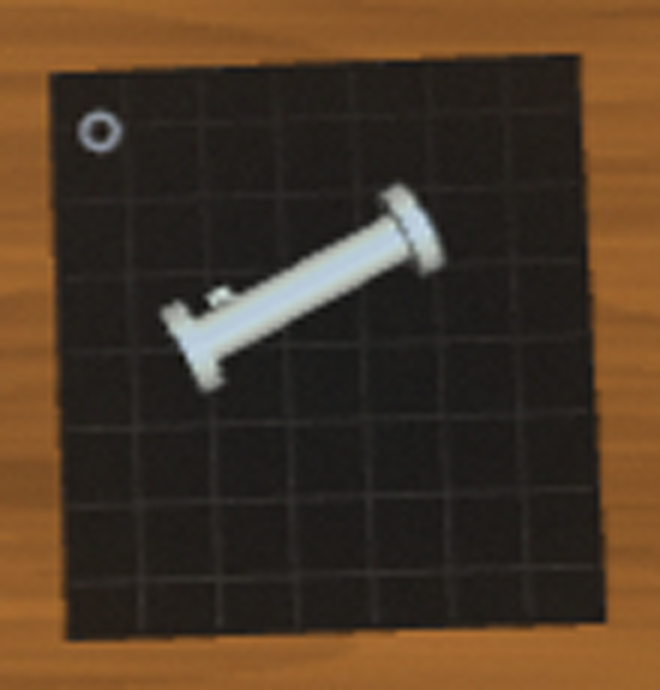

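View pics/c2.png

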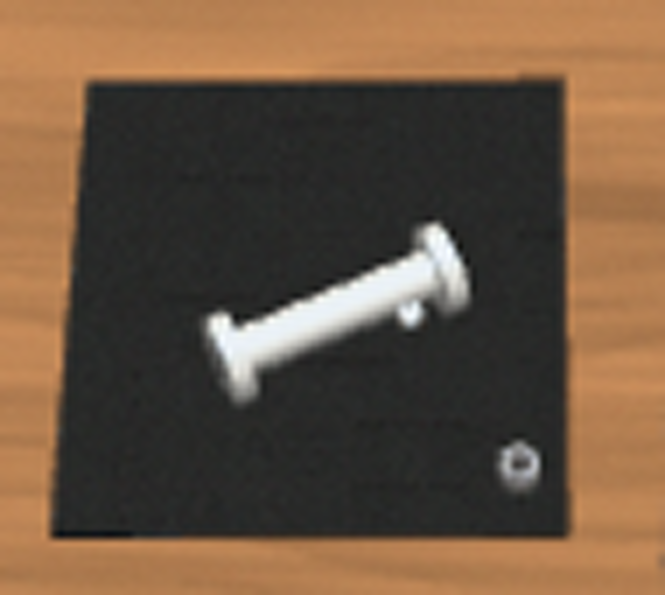

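View pics/c3.png

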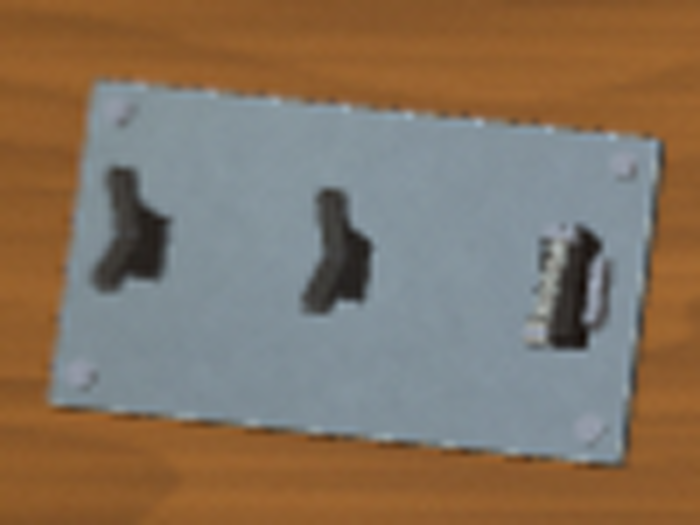

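View pics/c4.png

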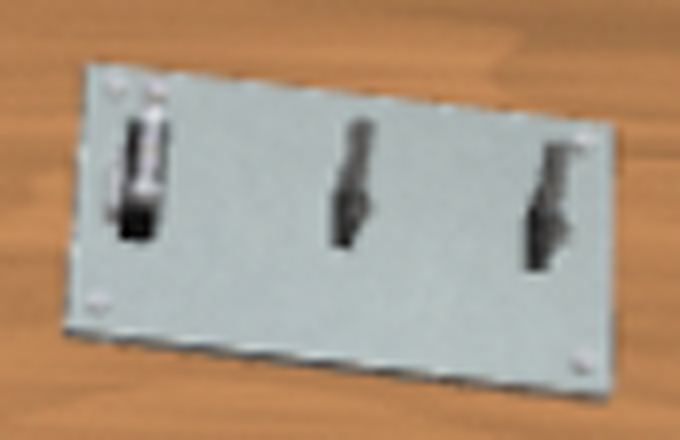

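Candidates: A white/aluminium on the mat, top (279,178); B purple (177,236); C brown (368,214); D brown (423,240). I choose A: it is aluminium, lies on the mat, and the crop shows its tab at top (266,179) on the far (+x) side. Next I fit its pose and the jig pose.

```bash
cat > fit.py <<'E'
from h import *
from scipy.optimize import minimize
th=np.linspace(0,2*np.pi,40,endpoint=False)
def cyl(r,x0,x1): return np.array([[x,r*np.cos(t),r*np.sin(t)] for x in(x0,x1) for t in th])
PARTS=[cyl(13,-58,58),cyl(25,-70,-58),cyl(25,58,70),np.array([[x,y,z] for x in(32,44) for y in(-5,5) for z in(8,22)],float)]
def pose(p,z=31):
    x,y,yaw,roll=p  # roll: tab dir from up, about axis x
    c,s=np.cos(yaw),np.sin(yaw); Rz=np.array([[c,-s,0],[s,c,0],[0,0,1]])
    c,s=np.cos(roll),np.sin(roll); Rx=np.array([[1,0,0],[0,c,-s],[0,s,c]])
    return Rz@Rx,np.array([x,y,z])
S=8
def mask(n,p,box,z=31):
    R,t=pose(p,z); x0,y0,w,h=box; m=np.zeros((h*S,w*S),np.uint8)
    for P in PARTS:
        uv=proj(n,P@R.T+t); q=((uv-[x0,y0]+.5)*S-.5)
        hull=cv2.convexHull(q.astype(np.float32)); cv2.fillConvexPoly(m,np.round(hull*16).astype(np.int32),1,shift=4)
    return cv2.resize(m.astype(np.float32),(w,h),interpolation=cv2.INTER_AREA)
def obs(im,box,bg,fg):
    x0,y0,w,h=box; g=im[y0:y0+h,x0:x0+w].astype(float).min(2)
    return np.clip((g-bg)/(fg-bg),0,1)
def fit(ims,boxes,p0,z=31,fgs=(150,150),bg=45):
    O={n:obs(ims[n],boxes[n],bg,fg) for n,fg in zip(ims,fgs)}
    def cost(v):
        p=v[:4]; c=0
        for n in ims:
            dx=v[4:6] if n=="scene" else (0,0)
            b=boxes[n]
            M=mask(n,p,b,z); 
            if n=="scene": M=cv2.warpAffine(M,np.float32([[1,0,dx[0]],[0,1,dx[1]]]),(b[2],b[3]))
            c+=((cv2.GaussianBlur(M,(0,0),.6)-O[n])**2).sum()
        return c
    best=None
    for r0 in (p0[3],p0[3]-.5,p0[3]+.5):
        v0=np.array([p0[0],p0[1],p0[2],r0,0,0.]); sim=np.array([v0]+[v0+d for d in np.diag([5,5,.06,.25,.7,.7])])
        r=minimize(cost,v0,method="Nelder-Mead",options=dict(initial_simplex=sim,maxfev=700,xatol=.005,fatol=.001))
        print(r.fun.round(2),r.x[:2].round(1),np.degrees(r.x[2:4]).round(1),r.x[4:].round(2))
        if best is None or r.fun<best.fun: best=r
    return best.x
E
python3 - <<'E'
from fit import *
ims={n:cv2.imread(f"pics/{n}0.png") for n in("top","scene")}
boxes=dict(top=(250,155,62,48),scene=(218,187,50,34))
for n in ims:
    x,y,w,h=boxes[n]; g=ims[n][y:y+h,x:x+w].min(2); print(n,np.percentile(g,[10,50,90,97]))
# tab to +x side: axis yaw ~118deg; roll about axis x
p=fit(ims,boxes,[517,-213,np.radians(118),np.radians(115)])
p=fit(ims,boxes,[517,-213,np.radians(118),np.radians(-115)])
c=unproj("top",np.array([[95,80],[660,140],[625,465],[52,405]])/7+[82,130],12); print(c.round(1),c.mean(0)); print(c[0]-c[1],c[3]-c[2],c[0]-c[3])
c2=unproj("scene",np.array([[90,65],[612,122],[612,395],[65,332]])/8+[320,190],12); print(c2.round(1),c2.mean(0))
E
```

```text
top [ 25.    28.   168.   186.75]
scene [ 38.  40. 209. 234.]
25.15 [ 519.3 -216.8] [119.1 126.9] [ 1.   -0.97]Traceback (most recent call last):
  File "<stdin>", line 7, in <module>
  File "fit.py", line 35, in fit
    r=minimize(cost,v0,method="Nelder-Mead",options=dict(initial_simplex=sim,maxfev=700,xatol=.005,fatol=.001))
    res = _minimize_neldermead(fun, x0, args, callback, bounds=bounds,
                               **options)
    fxcc = func(xcc)
    fx = function(np.copy(x), *(wrapper_args + args))
  File "fit.py", line 28, in cost
    M=mask(n,p,b,z);
  File "fit.py", line 15, in mask
    uv=proj(n,P@R.T+t); q=((uv-[x0,y0]+.5)*S-.5)
  File "h.py", line 4, in proj
    c=ctrl.calibration(n); T=c["camera_from_world"]
ValueError: time passes only in moves, steps and waits
```

```bash
python3 - <<'E'
from station import ctrl
import pickle
pickle.dump({n:ctrl.calibration(n) for n in("scene","top")},open("cal.pkl","wb")); print(ctrl.get_state()["time"])
E
sed -i 's/ctrl.calibration(n)/CAL[n]/; s/^from station.*/import pickle; CAL=pickle.load(open("cal.pkl","rb"))/' h.py
python3 - <<'E'
from fit import *
ims={n:cv2.imread(f"pics/{n}0.png") for n in("top","scene")}
boxes=dict(top=(250,155,62,48),scene=(218,187,50,34))
p=fit(ims,boxes,[517,-213,np.radians(118),np.radians(115)],fgs=(165,200))
c=unproj("top",np.array([[95,80],[660,140],[625,465],[52,405]])/7+[82,130],12); print(c.round(1),c.mean(0)); 
for d in (c[0]-c[1],c[3]-c[2]):print(np.linalg.norm(d),np.degrees(np.arctan2(d[1],d[0])))
c=unproj("scene",np.array([[612,122],[90,65],[65,332],[612,395]])/8+[320,190],12); print(c.round(1),c.mean(0))
for d in (c[0]-c[1],c[3]-c[2]):print(np.linalg.norm(d),np.degrees(np.arctan2(d[1],d[0])))
E
```

```text
1.3
34.67 [ 519.3 -216.7] [119.3 125.5] [ 0.96 -0.99]
37.55 [ 519.  -216.6] [118.8  87.2] [ 0.94 -0.92]
35.69 [ 519.5 -216.9] [118.9 141.2] [ 1.17 -1.04]
[[628.6 366.6  12. ]
 [604.8 110.4  12. ]
 [457.4 121.4  12. ]
 [480.6 378.8  12. ]] [542.82894945 244.29832293  12.        ]
257.3748466166035 84.69109218891852
258.49167590812567 84.85011314225805
[[482.7 385.6  12. ]
 [461.2 129.8  12. ]
 [609.9 114.6  12. ]
 [632.6 371.   12. ]] [546.6092997  250.26134529  12.        ]
256.6535163515657 85.19396361622768
257.43341046090376 84.93063188077907
```

```bash
cat > go.py <<'E'
from h import *
from station import ctrl
from scipy.spatial.transform import Rotation as Ro
def st():
    s=ctrl.get_state(); R=Ro.from_rotvec(s["orientation"]).as_matrix(); return s,R
def goto(P,yaw=None):
    "print tool-frame shift fraction to P and the turn for tool-y azimuth yaw(deg)"
    s,R=st(); d=(np.array(P)-s["eef_pos"]); f=R.T@d/300
    az=np.degrees(np.arctan2(R[1,1],R[0,1]))
    print("t",round(s["time"],2),"tcp",s["eef_pos"].round(1),"F",s["wrist_force"].round(1),"w",round(s["gripper_width"],3),"tilt z",R[:,2].round(3))
    print("d",d.round(1),"shift frac",f.round(4),"rows",(abs(f).max()/.139).round(1),"az y",az.round(1))
    if yaw is not None:
        t=(yaw-az+90)%180-90; print("turn about tool z: deg",-t,"frac",round(-t/90,3))
E
python3 - <<'E'
from go import *
goto([517.5,-215,190],29.2)
E
```

```text
t 1.3 tcp [255.5 597.7 193. ] F [ 1.  -0.2  0.8] w 1.0 tilt z [ 0.  0. -1.]
d [ 262.  -812.7   -3. ] shift frac [-1.8679 -2.1478  0.01  ] rows 15.5 az y 66.9
turn about tool z: deg 37.65895091215046 frac 0.418
```

Emit:
send_rows(targets="-0.075 -0.086 0 0 0 0; -0.075 -0.086 0 0 0 0; -0.075 -0.086 0 0 0 0; -0.075 -0.086 0 0 0 0; -0.075 -0.086 0 0 0 0; -0.075 -0.086 0 0 0 0; -0.075 -0.086 0 0 0 0; -0.075 -0.086 0 0 0 0; -0.075 -0.086 0 0 0 0; -0.075 -0.086 0 0 0 0", gripper=-1)

```text
time: 2.13
eef_pos: [361.3, 270.5, 193.3]
orientation: [0.63, 3.077, 0.001]
wrist_force: [0.4, 1.1, 0.5]
gripper_width: 1.0
```

Emit:
send_rows(targets="-0.075 -0.086 0 0 0 0; -0.075 -0.086 0 0 0 0; -0.075 -0.086 0 0 0 0; -0.075 -0.086 0 0 0 0; -0.075 -0.086 0 0 0 0; -0.075 -0.086 0 0 0 0; -0.075 -0.086 0 0 0 0; -0.075 -0.086 0 0 0 0; -0.075 -0.086 0 0 0 0; -0.075 -0.086 0 0 0 0")

```text
time: 2.97
eef_pos: [466.9, -55.2, 193.4]
orientation: [0.63, 3.077, 0.001]
wrist_force: [1.4, 0.3, 0.6]
gripper_width: 1.001
```

Run:
```python
from go import *
goto([517.5,-215,100],29.2)
```

```text
t 2.97 tcp [466.9 -55.2 193.4] F [1.4 0.3 0.6] w 1.001 tilt z [ 0.001  0.    -1.   ]
d [  50.6 -159.8  -93.4] shift frac [-0.3642 -0.4236  0.3113] rows 3.0 az y 66.9
turn about tool z: deg 37.6658394951143 frac 0.419
```

Emit:
send_rows(targets="-0.073 -0.085 0 0 0 0; -0.073 -0.085 0 0 0 0; -0.073 -0.085 0 0 0 0; -0.073 -0.085 0 0 0 0; -0.072 -0.084 0 0 0 0; 0 0 0.062 0 0 0.07; 0 0 0.062 0 0 0.07; 0 0 0.062 0 0 0.07; 0 0 0.062 0 0 0.07; 0 0 0.062 0 0 0.07")

```text
time: 3.8
eef_pos: [517.0, -213.6, 99.3]
orientation: [1.449, 2.787, 0.0]
wrist_force: [0.4, 0.3, -0.4]
gripper_width: 0.999
```

Emit:
send_rows(targets="0 0 0 0 0 0.069; 0 0 0 0 0 0; 0 0 0 0 0 0; 0 0 0 0 0 0; 0 0 0 0 0 0; 0 0 0 0 0 0; 0 0 0 0 0 0; 0 0 0 0 0 0; 0 0 0 0 0 0; 0 0 0 0 0 0")

```text
time: 4.63
eef_pos: [516.9, -213.5, 100.1]
orientation: [1.591, 2.709, 0.0]
wrist_force: [0.1, -0.8, 0.0]
gripper_width: 1.0
```

Run:
```python
from go import *
goto([517.5,-215,16],29.2)
for n in("scene","top"): cv2.imwrite(f"pics/{n}1.png",ctrl.get_image(n)[:,:,::-1])
crop("pics/scene1.png","pics/c5.png",180,130,120,110,6)
```

```text
t 4.63 tcp [ 516.9 -213.5  100.1] F [ 0.1 -0.8  0. ] w 1.0 tilt z [ 0.  0. -1.]
d [  0.6  -1.5 -84.1] shift frac [-0.0052 -0.0008  0.2803] rows 2.0 az y 29.2
turn about tool z: deg -0.042044651947520606 frac -0.0
```

View pics/c5.png

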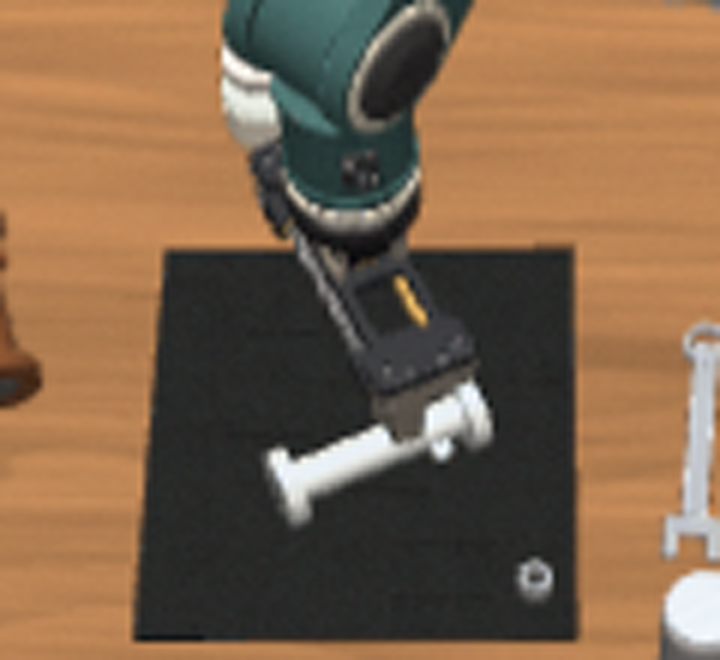

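Emit:
send_rows(targets="-0.005 -0.001 0.035 0 0 0; 0 0 0.035 0 0 0; 0 0 0.035 0 0 0; 0 0 0.035 0 0 0; 0 0 0.035 0 0 0; 0 0 0.035 0 0 0; 0 0 0.035 0 0 0; 0 0 0.035 0 0 0; 0 0 0 0 0 0; 0 0 0 0 0 0")

```text
time: 5.57
eef_pos: [516.9, -215.0, 15.3]
orientation: [-1.591, -2.708, 0.001]
wrist_force: [0.4, 0.2, 0.3]
gripper_width: 1.0
```

Emit:
send_rows(targets="0 0 0 0 0 0; 0 0 0 0 0 0; 0 0 0 0 0 0; 0 0 0 0 0 0; 0 0 0 0 0 0; 0 0 0 0 0 0; 0 0 0 0 0 0; 0 0 0 0 0 0; 0 0 0 0 0 0; 0 0 0 0 0 0", gripper=0.2, force=5)

```text
time: 6.4
eef_pos: [517.4, -215.0, 16.0]
orientation: [1.591, 2.709, 0.0]
wrist_force: [-0.0, 0.3, -0.1]
gripper_width: 0.401
```

Emit:
send_rows(targets="0 -0.013 0 0 0 0; 0 -0.013 0 0 0 0; 0 -0.013 0 0 0 0; 0 -0.013 0 0 0 0; 0 -0.013 0 0 0 0; 0 -0.013 0 0 0 0; 0 -0.013 0 0 0 0; 0 -0.013 0 0 0 0; 0 -0.013 0 0 0 0; 0 -0.013 0 0 0 0")

```text
time: 7.23
eef_pos: [486.8, -233.1, 18.3]
orientation: [1.587, 2.706, 0.007]
wrist_force: [2.9, 7.0, 21.2]
gripper_width: 0.399
```

Run:
```python
from go import *
goto([517.5,-215,16],29.2)
for n in("scene","top"): cv2.imwrite(f"pics/{n}2.png",ctrl.get_image(n)[:,:,::-1])
crop("pics/scene2.png","pics/c6.png",195,160,95,85,8)
crop("pics/top2.png","pics/c7.png",235,135,100,105,6)
```

```text
t 7.23 tcp [ 486.8 -233.1   18.3] F [ 2.9  7.  21.2] w 0.399 tilt z [ 0.006  0.001 -1.   ]
d [30.7 18.1 -2.3] shift frac [0.0027 0.1186 0.0084] rows 0.9 az y 29.2
turn about tool z: deg 0.011917937530654399 frac 0.0
```

View pics/c6.png

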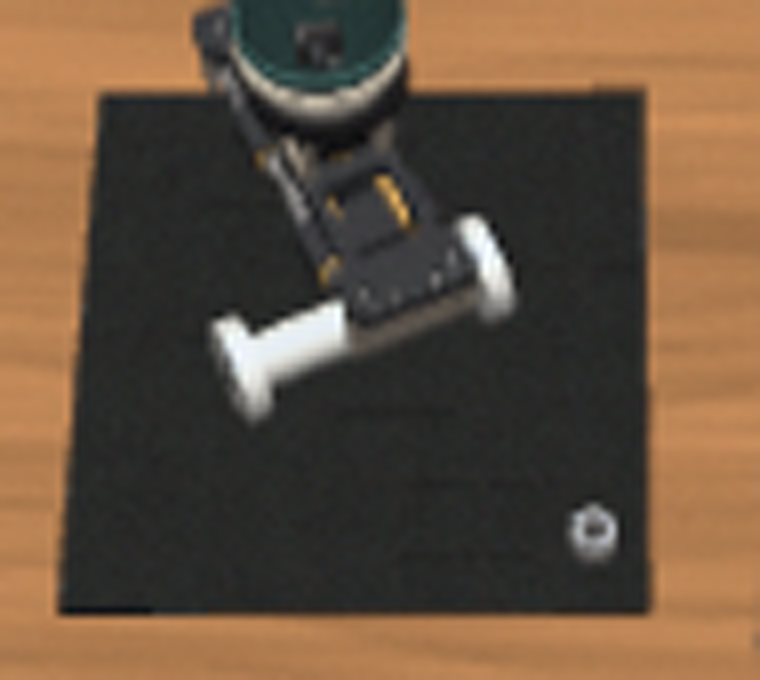

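View pics/c7.png

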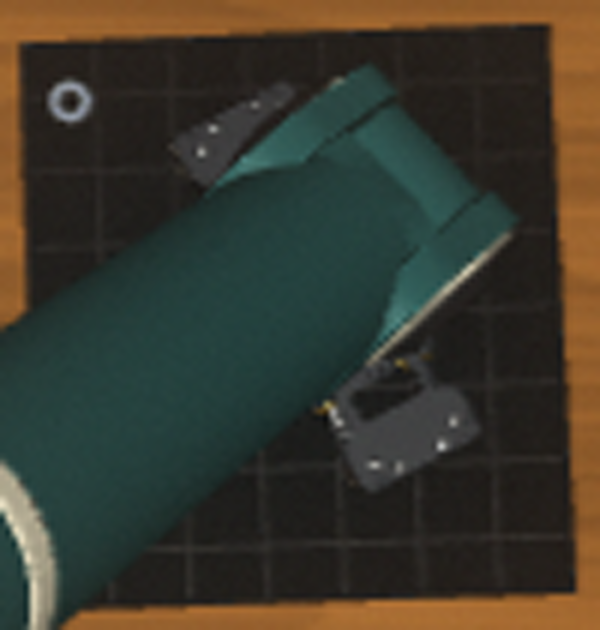

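Run:
```python
from go import *
s,R=st(); y=R[:,1];x=R[:,0]; t=s["eef_pos"]
for n in("scene","top"):
  c=(lambda n,uv:(uv-[195,160]+.5)*8 if n=="scene" else (uv-[235,135]+.5)*6)
  print(n,c(n,proj(n,[t,t+x*10,t-x*10,t+[0,0,19],t+[0,0,88]])).round())
# est spindle centre for scene image from flange centres
e=np.array([[240,368],[488,268]])/8-.5+[195,160]; c=unproj("scene",e,31); print(c.round(1),c.mean(0).round(1)); d=c[1]-c[0]; print(np.linalg.norm(d),np.degrees(np.arctan2(d[1],d[0])))
```

```text
scene [[351. 317.]
 [370. 309.]
 [333. 325.]
 [349. 296.]
 [341. 218.]]
top [[303. 324.]
 [286. 333.]
 [320. 315.]
 [306. 320.]
 [314. 303.]]
[[ 525.4 -283.1   31. ]
 [ 463.  -167.6   31. ]] [ 494.2 -225.3   31. ]
131.34935604934887 118.38549121755445
```

Emit:
send_rows(targets="0 0.005 0 0 0 0; 0 0.005 0 0 0 0; 0 0 0 0 0 0; 0 0 0 0 0 0; 0 0 0 0 0 0; 0 0 0 0 0 0; 0 0 0 0 0 0; 0 0 0 0 0 0; 0 0 0 0 0 0; 0 0 0 0 0 0")

```text
time: 8.17
eef_pos: [488.8, -232.0, 17.9]
orientation: [1.588, 2.706, 0.005]
wrist_force: [2.0, 4.3, 12.4]
gripper_width: 0.402
```

Run:
```python
from go import *
goto([517.5,-215,16],29.2)
for n in("scene","top"): cv2.imwrite(f"pics/{n}3.png",ctrl.get_image(n)[:,:,::-1])
crop("pics/scene3.png","pics/c8.png",205,170,70,55,11)
```

```text
t 8.17 tcp [ 488.8 -232.    17.9] F [ 2.   4.3 12.4] w 0.402 tilt z [ 0.005  0.001 -1.   ]
d [28.7 17.  -1.9] shift frac [0.003  0.1112 0.0069] rows 0.8 az y 29.2
turn about tool z: deg -0.006901757022205857 frac -0.0
```

View pics/c8.png

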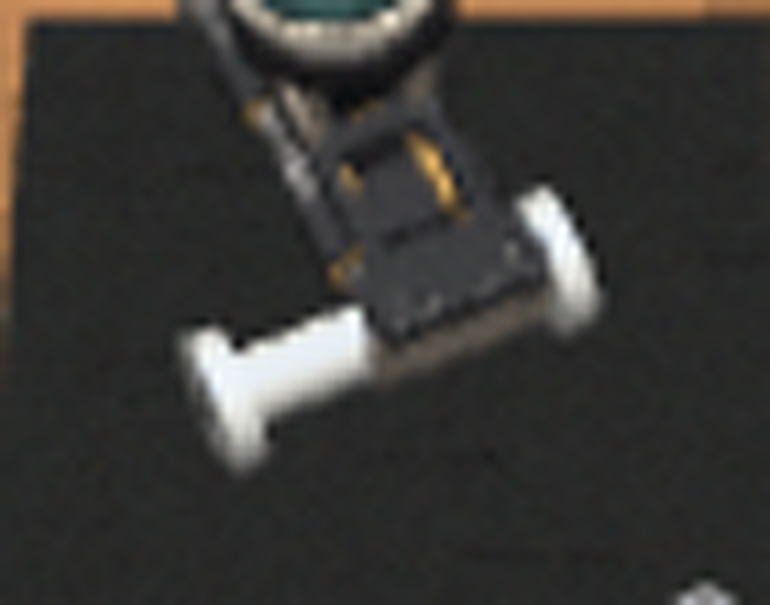

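Run:
```python
from go import *
s,R=st(); F=s["wrist_force"];M=s["ft_torque"]; print(F,M,"tool F",R.T@F,"tool M",R.T@M)
# if about TCP: r_perp
print("r mm (world)",np.cross(F,M)/F.dot(F)*1000,"tool",R.T@np.cross(F,M)/F.dot(F)*1000, "pitch",F.dot(M)/np.linalg.norm(F))
```

```text
[ 2.46354646  3.59288639 12.84145771] [ 0.88305117 -0.7107393   0.01628444] tool F [  1.90801915   3.96676285 -12.82595749] tool M [-1.05122886  0.4242273  -0.01199939]
r mm (world) [ 49.9531782   61.45034591 -26.77625034] tool [29.33160362 73.44922477 27.07953131] pitch -0.012466713892716808
```

Emit:
send_rows(targets="0 0.008 0 0 0 0; 0 0.008 0 0 0 0; 0 0.008 0 0 0 0; 0 0 0 0 0 0; 0 0 -0.08 0 0 0; 0 0 -0.12 0 0 0; -0.12 0 -0.12 0 0 0; -0.135 0 0 0 0 0; -0.135 0 0 0 0 0; -0.135 0 0 0 0 0", gripper=-1)

```text
time: 9.1
eef_pos: [566.6, -361.8, 105.9]
orientation: [1.589, 2.71, 0.001]
wrist_force: [0.6, -0.2, 0.2]
gripper_width: 1.002
```

Emit:
send_rows(targets="-0.135 0 0 0 0 0; -0.135 0 0 0 0 0; 0 0 0 0 0 0; 0 0 0 0 0 0; 0 0 0 0 0 0; 0 0 0 0 0 0; 0 0 0 0 0 0; 0 0 0 0 0 0; 0 0 0 0 0 0; 0 0 0 0 0 0")

```text
time: 9.93
eef_pos: [605.5, -430.9, 105.9]
orientation: [1.59, 2.709, 0.001]
wrist_force: [-0.2, 0.4, -0.3]
gripper_width: 0.998
```

Run:
```python
from go import *
goto([490,-230,16],29.2)
for n in("scene","top"): cv2.imwrite(f"pics/{n}4.png",ctrl.get_image(n)[:,:,::-1])
for n in("scene","top"):
    for q in ["spindle_mid","spindle_tab"]:
        print(n,q,[( [round(float(a)) for a in d["at"]],round(float(d["p"]),2)) for d in ctrl.landmark_of(q,n)])
crop("pics/scene4.png","pics/c9.png",195,160,95,85,8)
crop("pics/top4.png","pics/c10.png",230,130,110,115,6)
```

```text
t 9.93 tcp [ 605.5 -430.9  105.9] F [-0.2  0.4 -0.3] w 0.998 tilt z [ 0.001  0.    -1.   ]
d [-115.5  200.9  -89.9] shift frac [ 0.7725 -0.0095  0.2996] rows 5.6 az y 29.2
turn about tool z: deg -0.0072078422812467124 frac -0.0
scene spindle_mid [([336, 101, 23], 0.8), ([336, -651, 27], 0.68), ([550, 292, 65], 0.62), ([413, -487, 24], 0.5)]
scene spindle_tab [([502, -178, 42], 0.85), ([510, 151, 66], 0.71), ([375, 100, 16], 0.68), ([350, -610, 17], 0.61)]
top spindle_mid [([411, -488, 27], 0.97), ([334, -653, 25], 0.84), ([332, 97, 29], 0.64)]
top spindle_tab [([372, -482, 14], 0.71), ([350, -610, 13], 0.63)]
```

View pics/c9.png

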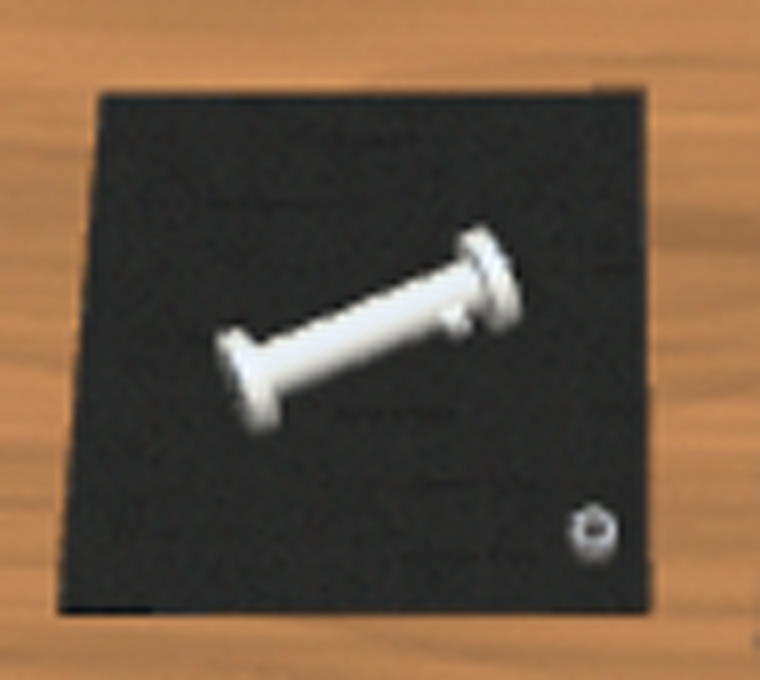

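View pics/c10.png

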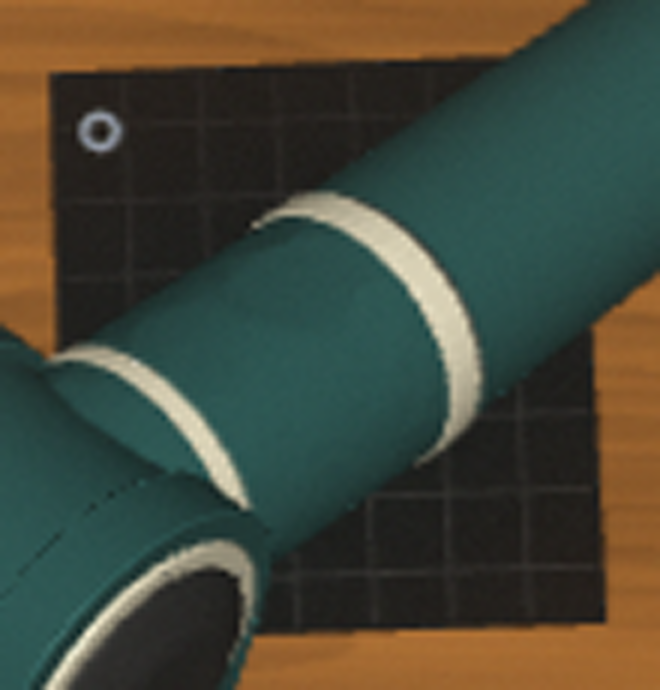

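```bash
cat >> fit.py <<'E'
def fit1(n,im,box,p0,z=31,fg=200,bg=45,rolls=(0,-.4,.4)):
    O=obs(im,box,bg,fg); best=None
    for dr in rolls:
        v0=np.array(p0,float)+[0,0,0,dr]; sim=np.array([v0]+[v0+d for d in np.diag([5,5,.06,.25])])
        r=minimize(lambda p:((cv2.GaussianBlur(mask(n,p,box,z),(0,0),.6)-O)**2).sum(),v0,method="Nelder-Mead",options=dict(initial_simplex=sim,maxfev=400,xatol=.005,fatol=.001))
        print(n,r.fun.round(2),r.x[:2].round(1),np.degrees(r.x[2:]).round(1))
        if best is None or r.fun<best.fun: best=r
    return best.x
E
python3 - <<'E'
from fit import *
a=fit1("scene",cv2.imread("pics/scene0.png"),(218,187,50,34),[517,-213,2.08,2.1])
b=fit1("scene",cv2.imread("pics/scene4.png"),(218,184,46,34),[494,-225,2.08,1.0])
b=fit1("top",cv2.imread("pics/top0.png"),(250,155,62,48),[517,-213,2.08,2.1],fg=165)
E
```

```text
scene 12.1 [ 514.8 -213.6] [118.7 131.1]
scene 12.18 [ 514.6 -213.5] [118.6 115.4]
scene 12.0 [ 514.5 -213.3] [118.9 151.1]
scene 12.05 [ 498.9 -222.2] [118.4  62.5]
scene 13.3 [ 499.4 -222.1] [118.4  25.7]
scene 11.88 [ 499.  -222.4] [118.5  69.7]
top 21.88 [ 519.2 -216.5] [119.  132.9]
top 23.23 [ 518.9 -216.6] [119.  107.6]
top 24.5 [ 519.7 -216.4] [118.9 142.8]
```

Run:
```python
from go import *
goto([501.2,-223.7,10],28.5)
```

```text
t 10.23 tcp [ 605.2 -431.5  105.4] F [-0.9 -0.4  0.3] w 0.998 tilt z [ 0.  0. -1.]
d [-104.   207.8  -95.4] shift frac [0.7737 0.0348 0.3182] rows 5.6 az y 29.1
turn about tool z: deg 0.6497085608409918 frac 0.007
```

Emit:
send_rows(targets="0.13 0.006 0 0 0 0; 0.13 0.006 0 0 0 0; 0.13 0.006 0 0 0 0; 0.13 0.006 0 0 0 0; 0.13 0.006 0 0 0 0; 0.1237 0.0048 0 0 0 0.007; 0 0 0.06 0 0 0; 0 0 0.06 0 0 0; 0 0 0 0 0 0; 0 0 0 0 0 0")

```text
time: 11.07
eef_pos: [500.9, -223.9, 69.3]
orientation: [-1.606, -2.699, 0.001]
wrist_force: [0.8, -0.4, 0.8]
gripper_width: 1.003
```

Run:
```python
from go import *
goto([501.2,-223.7,10],28.5)
```

```text
t 11.07 tcp [ 500.9 -223.9   69.3] F [ 0.8 -0.4  0.8] w 1.003 tilt z [-0.001  0.    -1.   ]
d [  0.3   0.2 -59.3] shift frac [-1.000e-04  1.400e-03  1.977e-01] rows 1.4 az y 28.5
turn about tool z: deg 0.004799508588405388 frac 0.0
```

Emit:
send_rows(targets="0 0 0.04 0 0 0; 0 0 0.04 0 0 0; 0 0 0.04 0 0 0; 0 0 0.04 0 0 0; 0 0 0.038 0 0 0; 0 0 0 0 0 0; 0 0 0 0 0 0; 0 0 0 0 0 0; 0 0 0 0 0 0; 0 0 0 0 0 0")

```text
time: 11.9
eef_pos: [501.7, -223.9, 10.6]
orientation: [1.605, 2.699, 0.001]
wrist_force: [0.7, -0.8, 0.4]
gripper_width: 1.0
```

Emit:
send_rows(targets="0 0 0 0 0 0; 0 0 0 0 0 0; 0 0 0 0 0 0; 0 0 0 0 0 0; 0 0 0 0 0 0; 0 0 0 0 0 0; 0 0 0 0 0 0; 0 0 0 0 0 0; 0 0 0 0 0 0; 0 0 0 0 0 0", gripper=0.2, force=5)

```text
time: 12.73
eef_pos: [501.2, -223.8, 10.0]
orientation: [1.606, 2.7, 0.0]
wrist_force: [0.0, 0.2, 0.4]
gripper_width: 0.4
```

Emit:
send_rows(targets="0 -0.009 0 0 0 0; 0 -0.009 0 0 0 0; 0 -0.009 -0.0045 0 0 0; 0 -0.009 -0.0045 0 0 0; 0 -0.009 -0.0045 0 0 0; 0 -0.009 -0.0045 0 0 0; 0 -0.009 -0.0045 0 0 0; 0 -0.009 -0.0045 0 0 0; 0 0 0 0 0 0; 0 0 0 0 0 0")

```text
time: 13.57
eef_pos: [482.2, -234.2, 18.3]
orientation: [1.606, 2.7, 0.0]
wrist_force: [-0.0, -0.5, -0.2]
gripper_width: 0.395
```

Run:
```python
from go import *
goto([501.2,-223.7,10],28.5)
cv2.imwrite("pics/scene5.png",ctrl.get_image("scene")[:,:,::-1])
crop("pics/scene5.png","pics/c11.png",195,160,95,85,8)
```

```text
t 13.57 tcp [ 482.2 -234.2   18.3] F [-0.  -0.5 -0.2] w 0.395 tilt z [ 0.  0. -1.]
d [19.  10.5 -8.3] shift frac [0.0005 0.0722 0.0276] rows 0.5 az y 28.5
turn about tool z: deg 0.0035074499948564153 frac 0.0
```

View pics/c11.png

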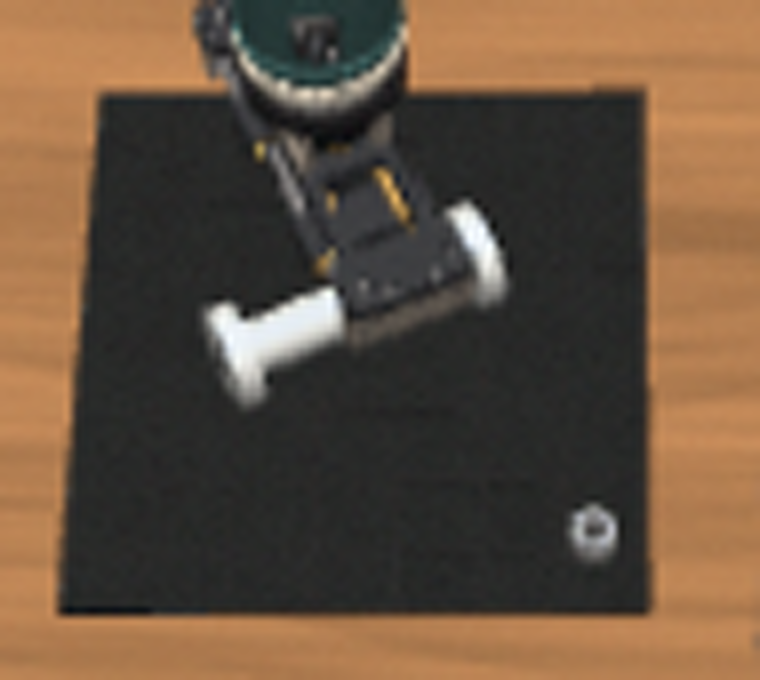

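Emit:
send_rows(targets="0 -0.008 -0.004 0 0 0; 0 -0.008 -0.004 0 0 0; 0 -0.008 -0.004 0 0 0; 0 -0.006 -0.003 0 0 0; 0 0 0 0 0 0; 0 0 0 0 0 0; 0 0 0 0 0 0; 0 0 0 0 0 0; 0 0 0 0 0 0; 0 0 0 0 0 0")

```text
time: 14.45
eef_pos: [474.4, -238.3, 22.6]
orientation: [-1.606, -2.7, -0.0]
wrist_force: [0.4, -0.2, -0.9]
gripper_width: 0.403
```

Emit:
send_rows(targets="0 0 0 0 0 0; 0 0 0 0 0 0; 0 0 0 0 0 0; 0 0 0 0 0 0; 0 0 0 0 0 0; 0 0 -0.06 0 0 0; 0 0 -0.1 0 0 0; 0 0 -0.12 0 0 0; 0.1 0.06 0 0 0 0; 0.11 0.065 0 0 0 0", gripper=-1)

```text
time: 15.28
eef_pos: [478.6, -167.3, 109.0]
orientation: [1.611, 2.691, 0.002]
wrist_force: [0.6, 0.8, -0.6]
gripper_width: 0.999
```

Emit:
send_rows(targets="0.11 0.065 0 0 0 0; 0.11 0.065 0 0 0 0; 0.11 0.065 0 0 0 0; 0.11 0.065 0 0 0 0; 0 0 0 0 0 0; 0 0 0 0 0 0; 0 0 0 0 0 0; 0 0 0 0 0 0; 0 0 0 0 0 0; 0 0 0 0 0 0")

```text
time: 16.12
eef_pos: [482.7, -13.3, 106.7]
orientation: [1.609, 2.698, -0.0]
wrist_force: [-0.5, -1.3, -0.5]
gripper_width: 1.004
```

Run:
```python
from go import *
goto([482,-234,10],28.5)
for n in("scene","top"): cv2.imwrite(f"pics/{n}6.png",ctrl.get_image(n)[:,:,::-1])
for n in("scene","top"):
    for q in ["spindle_mid","spindle_tab"]:
        print(n,q,[( [round(float(a)) for a in d["at"]],round(float(d["p"]),2)) for d in ctrl.landmark_of(q,n)])
crop("pics/scene6.png","pics/c12.png",195,160,95,85,8)
crop("pics/top6.png","pics/c13.png",230,130,110,115,6)
```

```text
t 16.12 tcp [482.7 -13.3 106.7] F [-0.5 -1.3 -0.5] w 1.004 tilt z [ 0. -0. -1.]
d [  -0.7 -220.7  -96.7] shift frac [-0.646  -0.3516  0.3225] rows 4.6 az y 28.4
turn about tool z: deg -0.13380379726612546 frac -0.001
scene spindle_mid [([413, -491, 26], 0.75), ([484, -229, 29], 0.7), ([335, -650, 24], 0.66), ([334, 103, 22], 0.53)]
scene spindle_tab [([478, -195, 51], 0.83), ([376, 98, 18], 0.75), ([376, -485, 17], 0.72), ([349, -610, 16], 0.64)]
top spindle_mid [([411, -486, 23], 0.93), ([484, -235, 32], 0.78), ([335, -652, 23], 0.65), ([332, 98, 28], 0.46)]
top spindle_tab [([482, -192, 46], 0.95), ([376, -479, 15], 0.91), ([347, -610, 13], 0.64)]
```

View pics/c12.png

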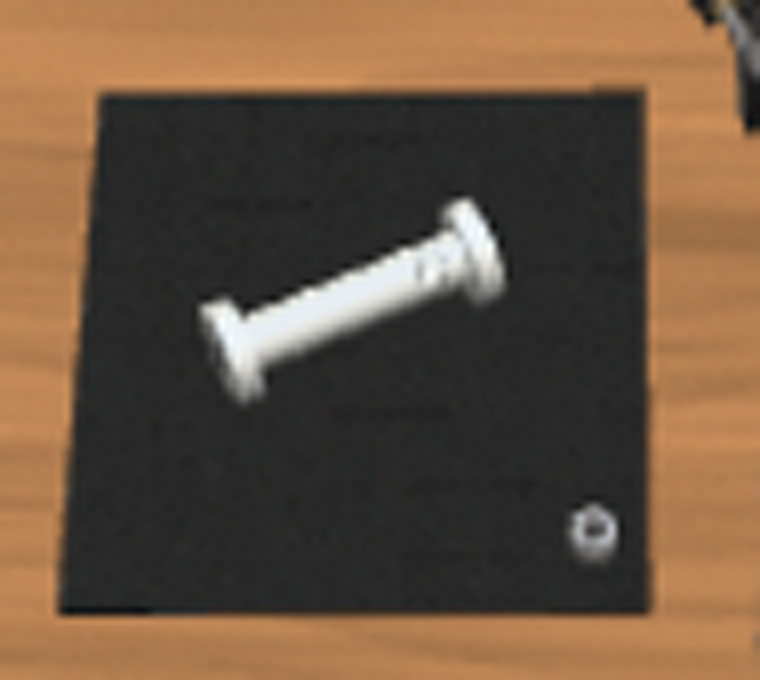

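View pics/c13.png

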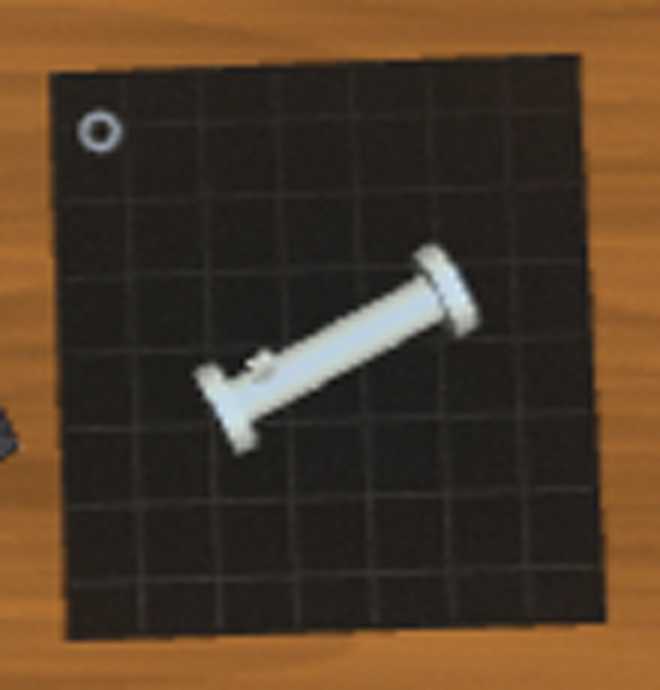

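Run:
```python
from fit import *
p0=[484,-232,2.07,.8]
fit1("scene",cv2.imread("pics/scene6.png"),(216,182,45,32),p0)
t=fit1("top",cv2.imread("pics/top6.png"),(258,166,58,44),p0,fg=165)
# tab end-centre prediction vs roll (crop coords)
for deg in (0,15,30,40,50,60):
    for n,c,o,s in(("top",t,[230,130],6),("scene",[480.5,-230,2.07,0],[195,160],8)):
        R,tt=pose([*t[:2],t[2],np.radians(deg)] if n=="top" else [c[0],c[1],c[2],np.radians(deg)])
        q=proj(n,(np.array([[38,0,22.],[38,-5,22],[38,5,22]])@R.T+tt)); print(deg,n,((q-o+.5)*s).round().tolist())
```

```text
scene 11.17 [ 483.1 -231.1] [119.  46.]
scene 11.45 [ 483.2 -231. ] [118.8  31.6]
scene 11.18 [ 483.2 -231.2] [118.7  52.9]
top 17.51 [ 487.7 -234.4] [119.7  32.7]
top 17.38 [ 487.9 -234.6] [119.3  32.5]
top 21.59 [ 487.9 -234.5] [119.5  65.2]
0 top [[274.0, 379.0], [269.0, 370.0], [279.0, 388.0]]
0 scene [[427.0, 240.0], [431.0, 248.0], [423.0, 232.0]]
15 top [[269.0, 369.0], [264.0, 361.0], [273.0, 378.0]]
15 scene [[432.0, 250.0], [436.0, 259.0], [428.0, 241.0]]
30 top [[263.0, 361.0], [259.0, 354.0], [268.0, 368.0]]
30 scene [[437.0, 260.0], [441.0, 270.0], [433.0, 251.0]]
40 top [[260.0, 356.0], [256.0, 350.0], [264.0, 362.0]]
40 scene [[439.0, 268.0], [443.0, 277.0], [436.0, 258.0]]
50 top [[257.0, 352.0], [254.0, 347.0], [261.0, 356.0]]
50 scene [[442.0, 275.0], [445.0, 284.0], [439.0, 266.0]]
60 top [[255.0, 349.0], [253.0, 346.0], [258.0, 352.0]]
60 scene [[444.0, 282.0], [447.0, 291.0], [442.0, 273.0]]
```

Run:
```python
import fit; from fit import *
fit.PARTS=PARTS[:3]
# masked: only left part columns + right flange
def f(im,boxlist,p0):
    im=cv2.imread(im)
    def cost(p):
        p=[*p,0]; return sum(((cv2.GaussianBlur(mask("scene",p,b),(0,0),.6)-obs(im,b,45,200))**2).sum() for b in boxlist)
    v0=np.array(p0,float); sim=np.array([v0]+[v0+d for d in np.diag([5,5,.06])])
    r=minimize(cost,v0,method="Nelder-Mead",options=dict(initial_simplex=sim)); print(im.shape,r.fun,r.x[:2].round(1),np.degrees(r.x[2]))
def bx(x0,y0,x1,y1): return (195+x0//8,160+y0//8,(x1-x0)//8,(y1-y0)//8)
f("pics/scene5.png",[bx(190,280,330,420),bx(480,190,540,320)],[483,-231,2.07])
f("pics/scene6.png",[bx(190,280,330,420),bx(480,190,540,320)],[483,-231,2.07])
f("pics/scene2.png",[bx(190,290,340,430),bx(490,200,540,330)],[493,-228,2.07])
f("pics/scene4.png",[bx(190,300,330,440),bx(490,210,540,340)],[499,-223,2.07])
```

```text
(384, 512, 3) 7.027888346993617 [ 484.5 -230.2] 119.91683061974558
(384, 512, 3) 7.226095652911686 [ 482.7 -231.6] 119.67402484257929
(384, 512, 3) 7.275930957172725 [ 492.2 -226.1] 119.78910688281522
(384, 512, 3) 7.844233436405247 [ 497.9 -222.9] 120.45164488218239
```

Run:
```python
from go import *
goto([485.3,-233,62],29.2)
```

```text
t 16.42 tcp [482.7 -12.1 106.7] F [-0.8 -0.1  0.2] w 1.0 tilt z [ 0.  0. -1.]
d [   2.6 -220.9  -44.7] shift frac [-0.6511 -0.3437  0.1488] rows 4.7 az y 28.5
turn about tool z: deg -0.7076013592075014 frac -0.008
```

Emit:
send_rows(targets="-0.109 -0.057 0 0 0 0; -0.109 -0.057 0 0 0 0; -0.109 -0.057 0 0 0 0; -0.108 -0.057 0 0 0 0; -0.108 -0.058 0 0 0 0; -0.108 -0.058 0 0 0 -0.008; 0 0 0.075 0 0 0; 0 0 0.074 0 0 0; 0 0 0 0 0 0; 0 0 0 0 0 0")

```text
time: 17.25
eef_pos: [484.4, -232.6, 61.3]
orientation: [-1.588, -2.708, 0.001]
wrist_force: [-0.2, -0.5, 0.9]
gripper_width: 1.001
```

Run:
```python
from go import *
goto([485.3,-233,12],29.2)
```

```text
t 17.25 tcp [ 484.4 -232.6   61.3] F [-0.2 -0.5  0.9] w 1.001 tilt z [-0.003  0.001 -1.   ]
d [  0.9  -0.4 -49.3] shift frac [-0.0031  0.0023  0.1642] rows 1.2 az y 29.2
turn about tool z: deg 0.019486751959220783 frac 0.0
```

Emit:
send_rows(targets="-0.003 0.002 0.034 0 0 0; 0 0 0.034 0 0 0; 0 0 0.034 0 0 0; 0 0 0.034 0 0 0; 0 0 0.028 0 0 0; 0 0 0 0 0 0; 0 0 0 0 0 0; 0 0 0 0 0 0; 0 0 0 0 0 0; 0 0 0 0 0 0")

```text
time: 18.08
eef_pos: [486.6, -233.4, 13.2]
orientation: [1.588, 2.709, 0.0]
wrist_force: [-0.7, -0.5, -0.5]
gripper_width: 0.998
```

Emit:
send_rows(targets="0 0 0 0 0 0; 0 0 0 0 0 0; 0 0 0 0 0 0; 0 0 0 0 0 0; 0 0 0 0 0 0; 0 0 0 0 0 0; 0 0 0 0 0 0; 0 0 0 0 0 0; 0 0 0 0 0 0; 0 0 0 0 0 0", gripper=0.35, force=10)

```text
time: 18.92
eef_pos: [486.2, -233.3, 12.7]
orientation: [-1.589, -2.71, -0.0]
wrist_force: [1.9, -0.6, 0.6]
gripper_width: 0.328
```

Emit:
send_rows(targets="0 -0.006 -0.003 0 0 0; 0 -0.006 -0.003 0 0 0; 0 -0.006 -0.003 0 0 0; 0 -0.006 -0.003 0 0 0; 0 -0.006 -0.003 0 0 0; 0 -0.006 -0.003 0 0 0; 0 -0.006 -0.003 0 0 0; 0 -0.005 -0.0025 0 0 0; 0 -0.004 -0.002 0 0 0; 0 0 0 0 0 0")

```text
time: 19.75
eef_pos: [472.7, -240.9, 20.5]
orientation: [1.589, 2.71, 0.0]
wrist_force: [0.5, 0.3, 0.2]
gripper_width: 0.327
```

Emit:
send_rows(targets="0 0 0 0 0 0; 0 0 0 0 0 0; 0 0 0 0 0 0; 0 0 0 0 0 0; 0 0 0 0 0 0; 0 0 0 0 0 0; 0 0 0 0 0 0; 0 0 0 0 0 0; 0 0 0 0 0 0; 0 0 0 0 0 0", gripper=1)

```text
time: 20.58
eef_pos: [474.2, -240.5, 21.8]
orientation: [1.587, 2.709, 0.003]
wrist_force: [-1.8, 3.2, 13.5]
gripper_width: 0.068
```

Run:
```python
from go import *
goto([485.3,-233,62],29.2)
cv2.imwrite("pics/scene7.png",ctrl.get_image("scene")[:,:,::-1])
crop("pics/scene7.png","pics/c14.png",195,160,95,85,8)
```

```text
t 20.58 tcp [ 474.2 -240.5   21.8] F [-1.8  3.2 13.5] w 0.068 tilt z [ 0.002  0.001 -1.   ]
d [11.1  7.5 40.2] shift frac [ 0.0038  0.0448 -0.134 ] rows 1.0 az y 29.3
turn about tool z: deg 0.06651712045307079 frac 0.001
```

View pics/c14.png

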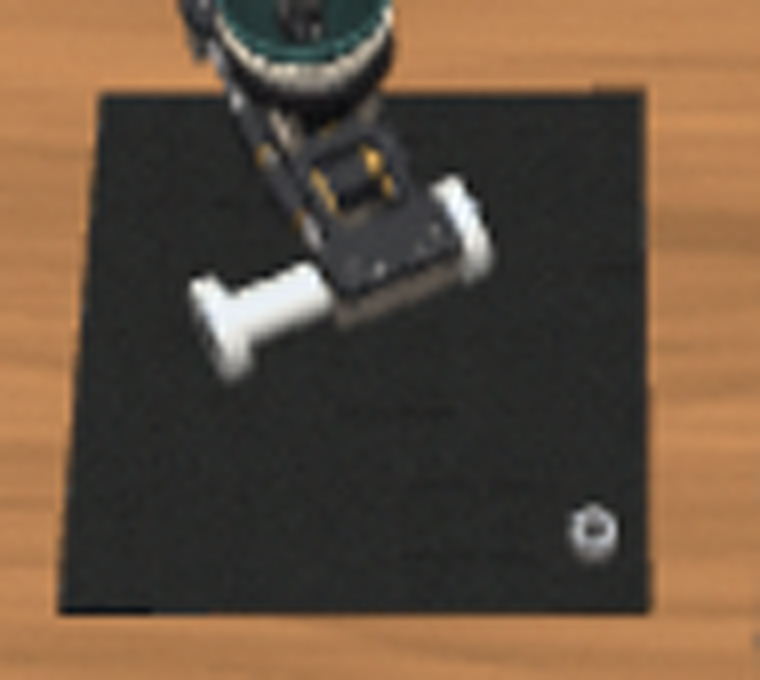

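Run:
```python
import fit; from fit import *
from go import st
fit.PARTS=PARTS[:3]
def f(im,boxlist,p0,z):
    im=cv2.imread(im)
    def cost(p):
        p=[*p,0]; return sum(((cv2.GaussianBlur(mask("scene",p,b,z),(0,0),.6)-obs(im,b,45,200))**2).sum() for b in boxlist)
    v0=np.array(p0,float); sim=np.array([v0]+[v0+d for d in np.diag([5,5,.06])])
    r=minimize(cost,v0,method="Nelder-Mead",options=dict(initial_simplex=sim)); print(z,r.fun,r.x[:2].round(1),np.degrees(r.x[2]))
def bx(x0,y0,x1,y1): return (195+x0//8,160+y0//8,(x1-x0)//8,(y1-y0)//8)
for z in(31,36,41):f("pics/scene7.png",[bx(180,260,320,400),bx(464,170,540,300)],[470,-239,2.07],z)
s,R=st(); F=s["wrist_force"];M=s["ft_torque"];print(s["gripper_width"],R.T@F,R.T@M)
```

```text
31 7.616261144513874 [ 470.4 -238.7] 119.78278390896634
36 8.175077428859279 [ 473.8 -238.2] 119.26865633529472
41 8.82371784114511 [ 476.9 -237.6] 119.30980450514627
0.0680358598776545 [  2.72807536   0.3854051  -13.10064555] [ 0.03285927  0.6064944  -0.02801593]
```

Run:
```python
from h import *
crop("pics/scene7.png","pics/c15.png",212,160,52,52,14)
```

```text
(no output)
```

View pics/c15.png

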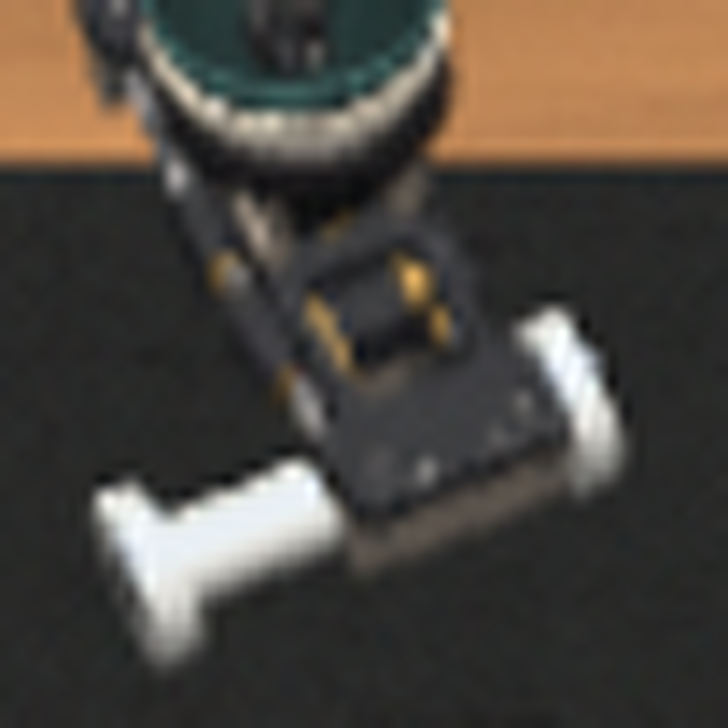

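Run:
```python
from h import *
t=np.array([516.9,-213.5,0]);y=np.array([.873,.488,0]);x=np.array([-.488,.873,0])
for z in(100,122,188):
    P=[t+[0,0,z]+y*a+x*b for a in(46,64,94.5) for b in(-10,10,-37,37)]
    print(z,((proj("scene",P)-[180,130]+.5)*6).round().astype(int).tolist())
crop("pics/scene1.png","pics/c16.png",225,170,40,40,18)
im=cv2.imread("pics/c16.png")
for z,c in((100,(0,0,255)),(122,(0,255,0))):
    for a in(46,64):
        for b in(-10,10):
            u=(proj("scene",t+[0,0,z]+y*a+x*b)[0]-[225,170]+.5)*18; cv2.circle(im,tuple(int(v) for v in u),4,c,-1)
cv2.imwrite("pics/c16.png",im)
```

```text
100 [[390, 454], [420, 442], [350, 471], [459, 425], [403, 477], [432, 464], [362, 494], [472, 447], [424, 516], [454, 503], [383, 533], [494, 486]]
122 [[389, 435], [418, 423], [348, 453], [459, 406], [401, 458], [431, 446], [360, 475], [471, 429], [423, 497], [453, 485], [382, 515], [493, 467]]
188 [[383, 377], [414, 364], [341, 394], [456, 347], [396, 400], [427, 387], [354, 417], [469, 369], [418, 440], [450, 427], [376, 458], [492, 409]]
```

View pics/c16.png

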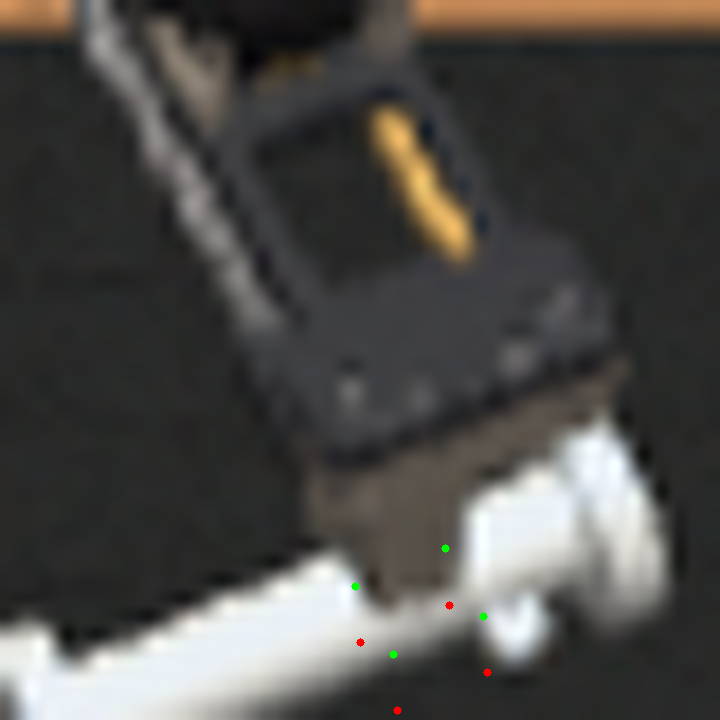

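Emit:
send_rows(targets="0 0 -0.03 0 0 0; 0 0 -0.03 0 0 0; 0 0 0 0 0 0; 0 0 0 0 0 0; 0 0 0 0 0 0; 0 0 0 0 0 0; 0 0 0 0 0 0; 0 0 0 0 0 0; 0 0 0 0 0 0; 0 0 0 0 0 0", gripper=1)

```text
time: 21.47
eef_pos: [472.8, -240.7, 38.3]
orientation: [-1.589, -2.71, 0.0]
wrist_force: [-1.0, 0.6, 0.1]
gripper_width: 0.006
```

Emit:
send_rows(targets="0 0 0 0 0 0; 0 0 0 0 0 0; 0 0 0 0 0 0; 0 0 0 0 0 0; 0 0 0 0 0 0; 0 0 0 0 0 0; 0 0 0.03 0 0 0; 0 0 0.03 0 0 0; 0 0 0.03 0 0 0; 0 0 0 0 0 0", gripper=-1)

```text
time: 22.3
eef_pos: [471.4, -240.0, 9.2]
orientation: [-1.587, -2.707, 0.001]
wrist_force: [-0.0, 0.1, -0.5]
gripper_width: 0.707
```

Run:
```python
from go import *
goto([472.7,-240.3,4],29.5)
cv2.imwrite("pics/scene8.png",ctrl.get_image("scene")[:,:,::-1])
crop("pics/scene8.png","pics/c17.png",205,165,70,60,11)
```

```text
t 22.3 tcp [ 471.4 -240.     9.2] F [-0.   0.1 -0.5] w 0.707 tilt z [-0.004  0.001 -1.   ]
d [ 1.3 -0.3 -5.2] shift frac [-0.0031  0.0033  0.0172] rows 0.1 az y 29.2
turn about tool z: deg -0.2547216180003886 frac -0.003
```

View pics/c17.png

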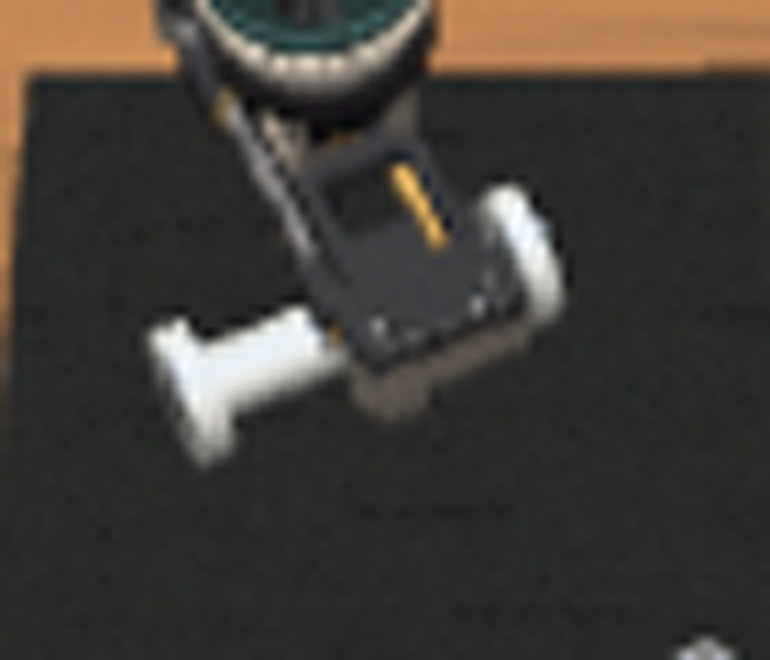

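Run:
```python
from h import *
t=np.array([471.4,-240,0]);
# pixel of tip bottom mid, corrected by scene->mean offset
uv=np.array([390,412])/11-.5+[205,165]; uv=uv-[.48,-.5]
for z in(6,10,20,30,40):
    w=unproj("scene",uv,z)[0]-t; print(z,"y",w[:2]@[.873,.488],"x",w[:2]@[-.488,.873])
```

```text
6 y 24.85901651153673 x -1.5966276802840949
10 y 27.186773988721843 x -2.4138166684349462
20 y 33.00616768168475 x -4.456789138812065
30 y 38.82556137464765 x -6.499761609189206
40 y 44.64495506761056 x -8.542734079566326
```

Emit:
send_rows(targets="0 0.002 0.008 0 0 0; 0 0 0.008 0 0 0; 0 0 0.008 0 0 0; 0 0 0 0 0 0; 0 0 0 0 0 0; 0 0 0 0 0 0; 0 0 0 0 0 0; 0 0 0 0 0 0; 0 0 0 0 0 0; 0 0 0 0 0 0")

```text
time: 23.18
eef_pos: [473.5, -240.4, 4.3]
orientation: [1.589, 2.71, 0.0]
wrist_force: [-0.6, -0.9, 0.4]
gripper_width: 1.001
```

Emit:
send_rows(targets="0 0 0.008 0 0 0; 0 0 0.008 0 0 0; 0 0 0.008 0 0 0; 0 0 0 0 0 0; 0 0 0 0 0 0; 0 0 0 0 0 0; 0 0 0 0 0 0; 0 0 0 0 0 0; 0 0 0 0 0 0; 0 0 0 0 0 0")

```text
time: 24.02
eef_pos: [473.5, -240.5, -2.9]
orientation: [1.589, 2.71, 0.0]
wrist_force: [0.9, 0.4, -0.1]
gripper_width: 1.002
```

Emit:
send_rows(targets="0 0 0.008 0 0 0; 0 0 0.008 0 0 0; 0 0 0.008 0 0 0; 0 0 0 0 0 0; 0 0 0 0 0 0; 0 0 0 0 0 0; 0 0 0 0 0 0; 0 0 0 0 0 0; 0 0 0 0 0 0; 0 0 0 0 0 0")

```text
time: 24.85
eef_pos: [473.5, -240.4, -10.1]
orientation: [1.589, 2.71, 0.0]
wrist_force: [0.7, 0.6, 0.3]
gripper_width: 0.996
```

Emit:
send_rows(targets="0 0 -0.05 0 0 0; 0 0 -0.12 0 0 0; 0 0 -0.13 0 0 0; 0 0 -0.13 0 0 0; 0 0 -0.05 0 0 0; 0 0 0 0 0 0; 0 0 0 0 0 0; 0 0 0 0 0 0; 0 0 0 0 0 0; 0 0 0 0 0 0")

```text
time: 25.68
eef_pos: [472.5, -240.1, 132.5]
orientation: [-1.588, -2.708, 0.001]
wrist_force: [-1.1, 0.6, 0.9]
gripper_width: 0.998
```

Run:
```python
from go import *
goto([472.7,-240.3,-10],29.5)
cv2.imwrite("pics/scene9.png",ctrl.get_image("scene")[:,:,::-1])
for q in ["spindle_mid","spindle_tab"]:
        print(q,[( [round(float(a)) for a in d["at"]],round(float(d["p"]),2)) for d in ctrl.landmark_of(q,"scene")])
crop("pics/scene9.png","pics/c18.png",205,165,70,55,11)
for deg in (-30,-15,0,15,30):
        R,tt=pose=__import__("fit").pose([470.4,-238.7,np.radians(119),np.radians(deg)])
        q=proj("scene",(np.array([[38,0,22.],[38,-5,22],[38,5,22]])@R.T+tt)); print(deg,((q-[205,165]+.5)*11).round().tolist())
```

```text
t 25.68 tcp [ 472.5 -240.1  132.5] F [-1.1  0.6  0.9] w 0.998 tilt z [-0.003  0.001 -1.   ]
d [   0.2   -0.2 -142.5] shift frac [-0.0016  0.0012  0.4748] rows 3.4 az y 29.2
turn about tool z: deg -0.26736189992755044 frac -0.003
spindle_mid [([470, -237, 27], 0.87), ([417, -490, 24], 0.85), ([333, 101, 26], 0.6), ([337, -649, 27], 0.56)]
spindle_tab [([377, 102, 15], 0.85), ([374, -481, 16], 0.71), ([453, -208, 52], 0.56), ([348, -612, 19], 0.52)]
-30 [[442.0, 231.0], [446.0, 236.0], [437.0, 226.0]]
-15 [[448.0, 239.0], [453.0, 247.0], [442.0, 230.0]]
0 [[454.0, 249.0], [460.0, 260.0], [448.0, 239.0]]
15 [[461.0, 263.0], [467.0, 275.0], [455.0, 250.0]]
30 [[468.0, 277.0], [473.0, 291.0], [462.0, 264.0]]
```

View pics/c18.png

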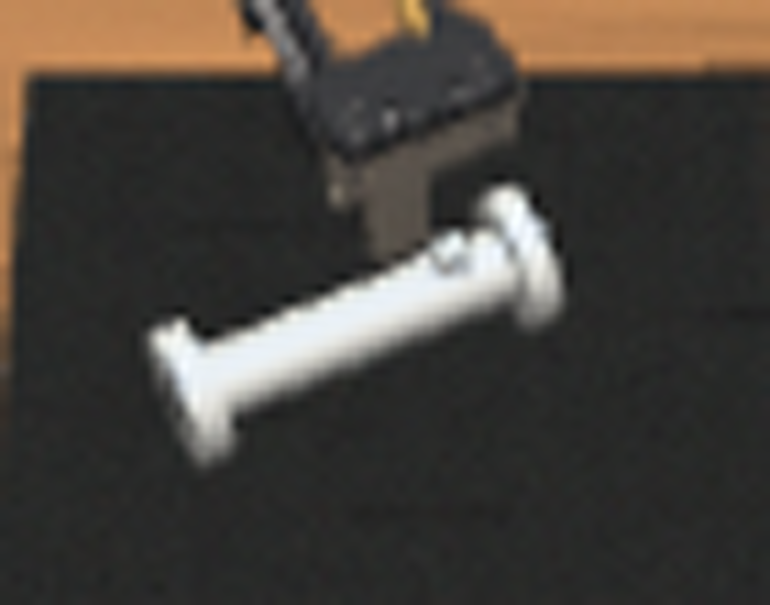

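Run:
```python
from fit import *
im=cv2.imread("pics/scene9.png")
p=fit1("scene",im,(216,185,42,24),[470.4,-238.7,2.08,0],rolls=(0,-.25,.25))
O=obs(im,(238,183,16,14),45,200)
for deg in range(-30,31,5):
    M=cv2.GaussianBlur(mask("scene",[p[0],p[1],p[2],np.radians(deg)],(238,183,16,14)),(0,0),.6); print(deg,round(float(((M-O)[3:]**2).sum()),3),end="; ")
```

```text
scene 11.51 [ 468.6 -239.2] [119.7   6.5]
scene 11.36 [ 468.8 -239.2] [119.3  -0.2]
scene 11.6 [ 468.5 -239.3] [119.8  17. ]
-30 4.188; -25 4.007; -20 3.979; -15 3.933; -10 3.681; -5 3.53; 0 3.318; 5 3.632; 10 3.932; 15 3.967; 20 3.893; 25 3.972; 30 4.049;
```

Run:
```python
from fit import *
crop("pics/scene9.png","pics/c19.png",236,178,24,20,30)
im=cv2.imread("pics/c19.png")
for deg,c in((-15,(0,0,255)),(0,(0,200,0)),(15,(255,0,0))):
    R,tt=pose([470.6,-238.9,np.radians(119.2),np.radians(deg)])
    q=(proj("scene",np.array([[32,-5,22.],[44,-5,22],[44,5,22],[32,5,22]])@R.T+tt)-[236,178]+.5)*30
    cv2.polylines(im,[q.astype(int)],True,c,1)
cv2.imwrite("pics/c19.png",im)
```

```text
(no output)
```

View pics/c19.png

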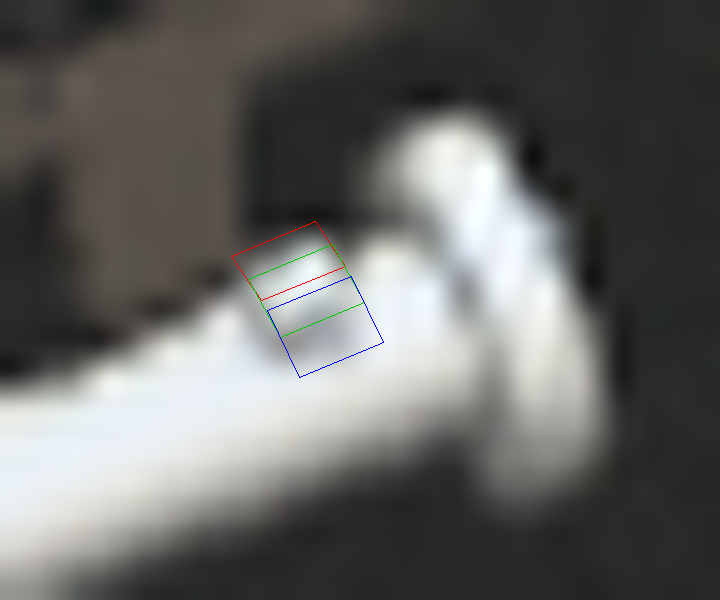

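Emit:
send_rows(targets="-0.001 0.001 0.1 0 0 0; 0 0 0.1 0 0 0; 0 0 0.1 0 0 0; 0 0 0.07 0 0 0; 0 0 0.05 0 0 0; 0 0 0.03 0 0 0; 0 0 0.025 0 0 0; 0 0 0 0 0 0; 0 0 0 0 0 0; 0 0 0 0 0 0", force=15)

```text
time: 26.67
eef_pos: [474.5, -240.9, -7.9]
orientation: [1.588, 2.709, 0.001]
wrist_force: [0.8, -0.2, -0.5]
gripper_width: 0.997
```

Emit:
send_rows(targets="0 0 0 0 0 0; 0 0 0 0 0 0; 0 0 0 0 0 0; 0 0 0 0 0 0; 0 0 0 0 0 0; 0 0 0 0 0 0; 0 0 0 0 0 0; 0 0 0 0 0 0; 0 0 0 0 0 0; 0 0 0 0 0 0", gripper=1)

```text
time: 27.5
eef_pos: [473.8, -240.6, -8.7]
orientation: [-1.589, -2.71, 0.0]
wrist_force: [-0.0, -0.5, -0.3]
gripper_width: 0.297
```

Run:
```python
from go import *
goto([472.7,-240.3,-10],29.5)
cv2.imwrite("pics/scene10.png",ctrl.get_image("scene")[:,:,::-1])
crop("pics/scene10.png","pics/c20.png",205,165,70,55,11)
```

```text
t 27.5 tcp [ 473.8 -240.6   -8.7] F [-0.  -0.5 -0.3] w 0.297 tilt z [-0. -0. -1.]
d [-1.1  0.3 -1.3] shift frac [ 0.0026 -0.0026  0.0042] rows 0.0 az y 29.2
turn about tool z: deg -0.26211114975193084 frac -0.003
```

View pics/c20.png

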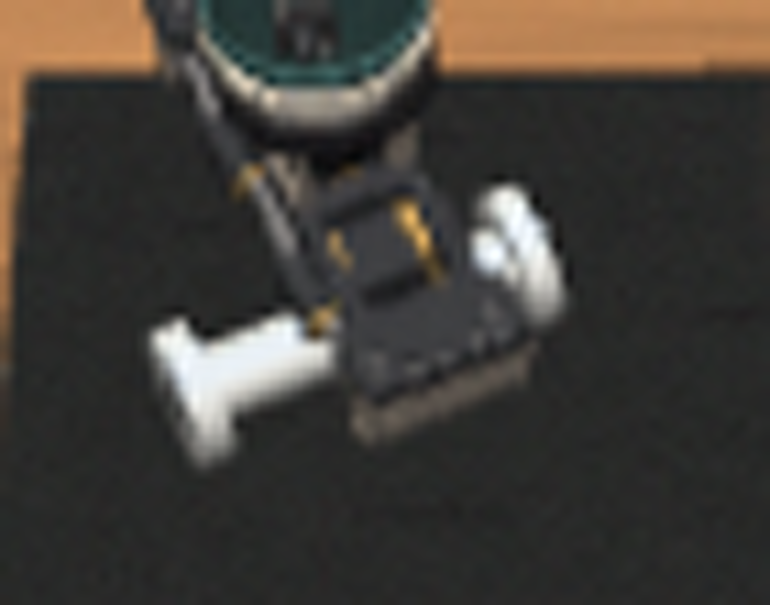

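Emit:
send_rows(targets="0 0 0 0 0 0; 0 0 0 0 0 0; 0 0 -0.02 0 0 0; 0 0 -0.03 0 0 0; 0 0 -0.05 0 0 0; 0 0 -0.08 0 0 0; 0 0 -0.08 0 0 0; 0 0 -0.08 0 0 0; 0 0 -0.04 0 0 0; 0 0 0 0 0 0", gripper=1, force=25)

```text
time: 28.38
eef_pos: [475.7, -241.3, 108.1]
orientation: [1.586, 2.706, 0.003]
wrist_force: [1.3, -0.1, -3.4]
gripper_width: 0.275
```

Run:
```python
from go import *
goto([547.3,293.5,100],-5)
cv2.imwrite("pics/scene11.png",ctrl.get_image("scene")[:,:,::-1])
crop("pics/scene11.png","pics/c21.png",195,145,80,70,9)
```

```text
t 28.38 tcp [ 475.7 -241.3  108.1] F [ 1.3 -0.1 -3.4] w 0.275 tilt z [ 0.005 -0.001 -1.   ]
d [ 71.6 534.8  -8.1] shift frac [1.4388 1.0791 0.0264] rows 10.4 az y 29.2
turn about tool z: deg 34.24428576449519 frac 0.38
```

View pics/c21.png

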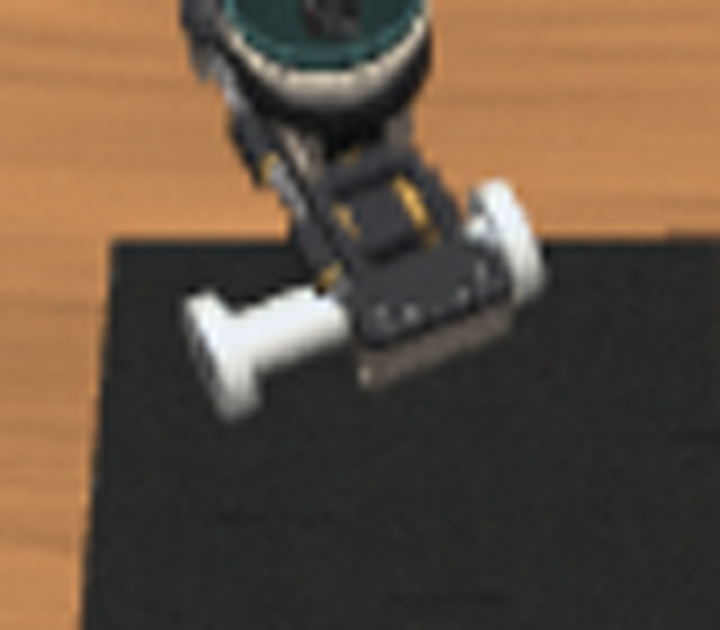

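Emit:
send_rows(targets="0.05 0.038 0 0 0 0; 0.1 0.075 0 0 0 0; 0.1 0.075 0 0 0 0; 0.1 0.075 0 0 0 0; 0.1 0.075 0 0 0 0; 0.1 0.075 0 0 0 0; 0.1 0.075 0 0 0 0; 0.1 0.075 0 0 0 0; 0.1 0.075 0 0 0 0; 0.1 0.075 0 0 0 0")

```text
time: 29.27
eef_pos: [519.9, 114.3, 103.7]
orientation: [-1.588, -2.709, 0.003]
wrist_force: [0.9, -0.4, -2.9]
gripper_width: 0.278
```

Emit:
send_rows(targets="0.1 0.075 0 0 0 0; 0.1 0.075 0 0 0 0; 0.1 0.075 0 0 0 0; 0.1 0.075 0 0 0 0; 0.06 0.05 0 0 0 0; 0 0 0 0 0 0.065; 0 0 0 0 0 0.065; 0 0 0 0 0 0.065; 0 0 0 0 0 0.065; 0 0 0 0 0 0.065")

```text
time: 30.1
eef_pos: [544.2, 283.7, 103.0]
orientation: [-2.227, -2.215, 0.006]
wrist_force: [1.0, 0.0, -3.3]
gripper_width: 0.278
```

Run:
```python
from go import *
goto([547.3,293.5,64],-5)
```

```text
t 30.1 tcp [544.2 283.7 103. ] F [ 1.   0.  -3.3] w 0.278 tilt z [-0.003 -0.002 -1.   ]
d [  3.1   9.8 -39. ] shift frac [0.0329 0.0107 0.13  ] rows 0.9 az y -0.3
turn about tool z: deg 4.708356489794554 frac 0.052
```

Emit:
send_rows(targets="0.011 0.004 0.02 0 0 0.026; 0.011 0.003 0.03 0 0 0.026; 0.011 0.003 0.03 0 0 0; 0 0 0.03 0 0 0; 0 0 0.02 0 0 0; 0 0 0 0 0 0; 0 0 0 0 0 0; 0 0 0 0 0 0; 0 0 0 0 0 0; 0 0 0 0 0 0")

```text
time: 30.93
eef_pos: [549.3, 294.2, 66.9]
orientation: [2.31, 2.129, 0.002]
wrist_force: [-0.2, 0.6, -2.5]
gripper_width: 0.277
```

Run:
```python
from go import *
goto([547.3,293.5,64],-5)
for n in("scene","top"): cv2.imwrite(f"pics/{n}12.png",ctrl.get_image(n)[:,:,::-1])
crop("pics/scene12.png","pics/c22.png",310,150,100,90,8)
crop("pics/top12.png","pics/c23.png",80,125,105,85,7)
```

```text
t 30.93 tcp [549.3 294.2  66.9] F [-0.2  0.6 -2.5] w 0.277 tilt z [ 0.001  0.001 -1.   ]
d [-2.  -0.7 -2.9] shift frac [-0.0029 -0.0065  0.0098] rows 0.1 az y -4.7
turn about tool z: deg 0.30853664786934587 frac 0.003
```

View pics/c22.png

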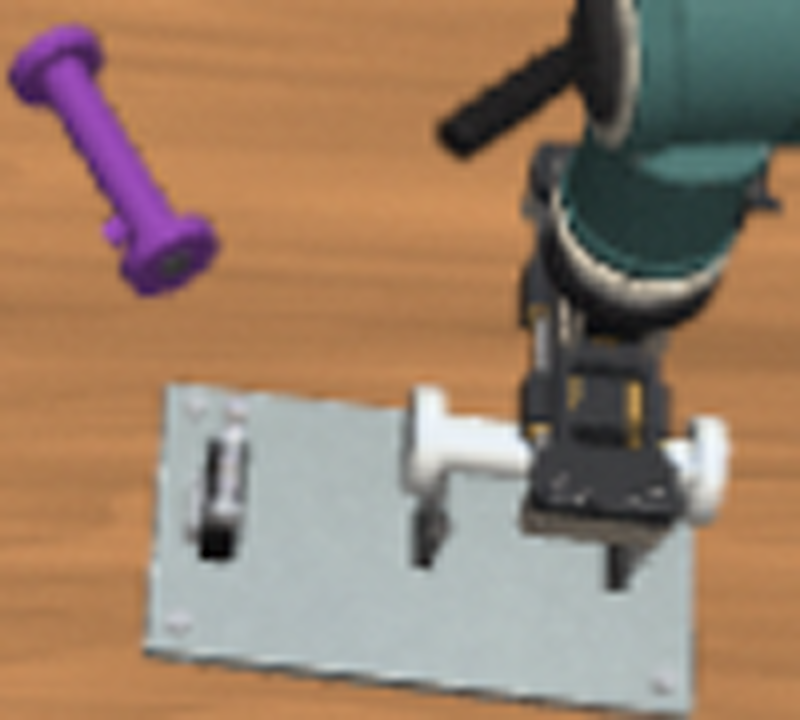

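View pics/c23.png

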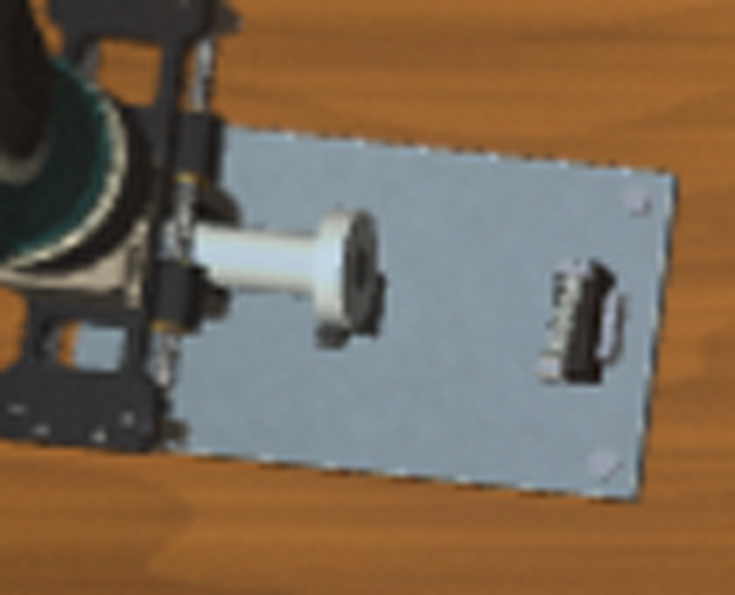

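```bash
cat > ov.py <<'E'
from fit import *
def rest(seat,yaw,off):
    c,s=np.cos(yaw),np.sin(yaw);R=np.array([[c,-s,0],[s,c,0],[0,0,1]])
    out=[]
    for yc in(46,-46):
        for dy in(-5,5):
            P=np.array([[-22,yc+dy,3],[0,yc+dy,-18.4],[22,yc+dy,3]],float)
            out.append(P@R.T+np.array([*seat,65])+[off[0],off[1],0])
    return out
def draw(src,out,n,x,y,w,h,s,items):
    im=cv2.imread(src)[y:y+h,x:x+w]; im=cv2.resize(im,None,fx=s,fy=s,interpolation=cv2.INTER_CUBIC)
    for P,c,cl in items:
        q=(proj(n,P)-[x,y]+.5)*s; cv2.polylines(im,[q.astype(int)],cl,c,1)
    cv2.imwrite(out,im)
OFF=dict(top=(2.3,-1.6),scene=(-2.3,1.6))
E
python3 - <<'E'
from ov import *
seat=(547.3,293.5)
for n,a in(("top",(85,138,60,50,12)),("scene",(355,195,50,35,14))):
    draw(f"pics/{n}0.png",f"pics/r_{n}.png",n,*a,[(P,(0,0,255),False) for P in rest(seat,np.radians(-5),OFF[n])])
im=[cv2.imread(f"pics/r_{n}.png") for n in("top","scene")]
w=max(i.shape[1] for i in im); cv2.imwrite("pics/r.png",cv2.resize(np.vstack([cv2.copyMakeBorder(i,0,0,0,w-i.shape[1],0) for i in im]),None,fx=.54,fy=.54) if 0 else np.zeros((2,2)))
E
```

```text
[ WARN:0@0.941] global loadsave.cpp:1063 imwrite_ Unsupported depth image for selected encoder is fallbacked to CV_8U.
```

View pics/r_top.png

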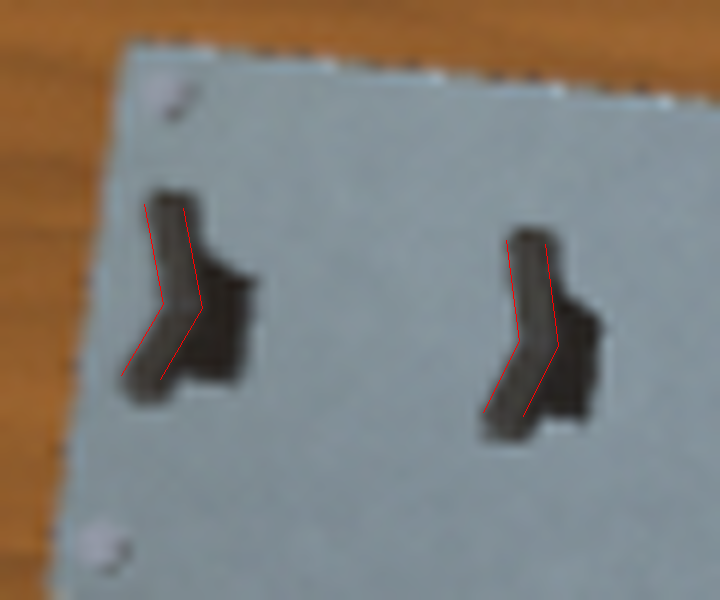

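View pics/r_scene.png

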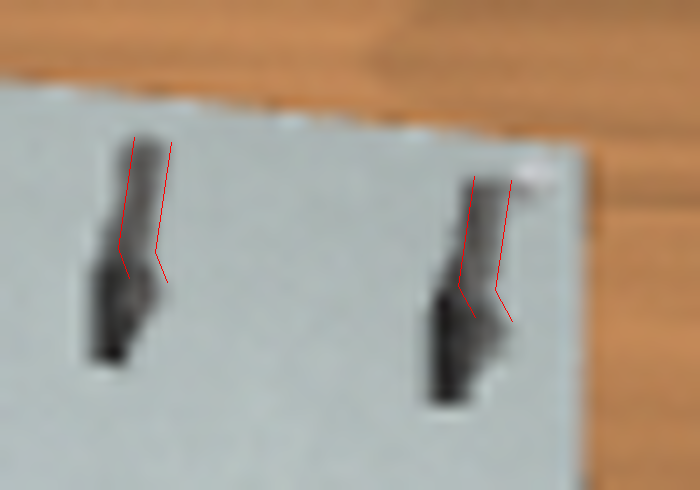

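Run:
```python
from ov import *
th=np.linspace(0,2*np.pi,30)
t=[549.3,294.2]
for n,a in(("top",(95,140,50,40,14)),("scene",(355,190,50,35,14))):
    its=[]
    for zz in(106.6,):
        R,tt=pose([t[0]+OFF[n][0],t[1]+OFF[n][1],np.radians(85.3),0],zz)
        for x in(-70,-58,58,70): its.append((np.array([[x,25*np.cos(k),25*np.sin(k)] for k in th])@R.T+tt,(0,0,255),True))
        its.append((np.array([[-58,13,0],[58,13,0.]])@R.T+tt,(0,255,0),False));its.append((np.array([[-58,-13,0],[58,-13,0.]])@R.T+tt,(0,255,0),False))
    draw(f"pics/{n}12.png",f"pics/s_{n}.png",n,*a,its)
```

```text
(no output)
```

View pics/s_top.png

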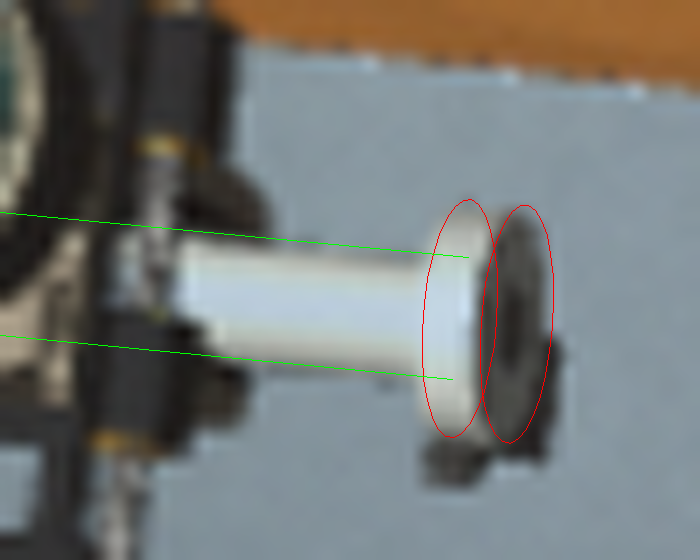

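View pics/s_scene.png

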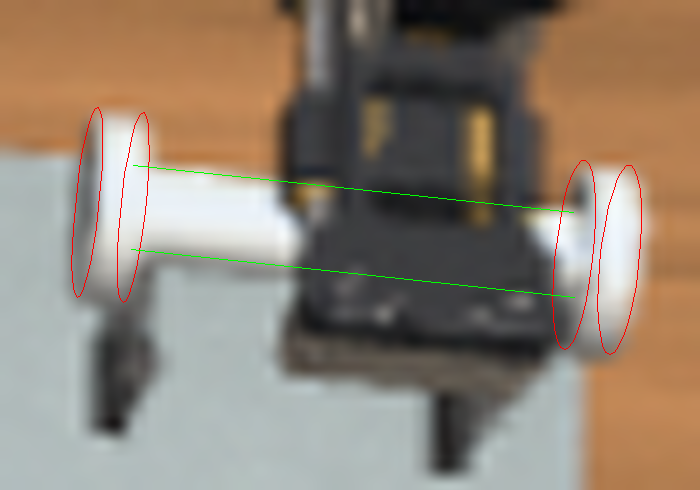

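Emit:
send_rows(targets="-0.01 -0.0045 0.02 0 0 0.003; 0 0 0.02 0 0 0; 0 0 0.02 0 0 0; 0 0 0.02 0 0 0; 0 0 0.015 0 0 0; 0 0 0.01 0 0 0; 0 0 0 0 0 0; 0 0 0 0 0 0; 0 0 0 0 0 0; 0 0 0 0 0 0")

```text
time: 31.87
eef_pos: [547.6, 291.3, 35.1]
orientation: [2.315, 2.123, 0.001]
wrist_force: [1.2, 0.1, -3.0]
gripper_width: 0.277
```

Run:
```python
from go import *
goto([547.7,291.3,26],-5)
```

```text
t 31.87 tcp [547.6 291.3  35.1] F [ 1.2  0.1 -3. ] w 0.277 tilt z [ 0.001  0.    -1.   ]
d [ 0.1 -0.  -9.1] shift frac [-0.0001  0.0003  0.0305] rows 0.2 az y -5.0
turn about tool z: deg 0.03977733070533418 frac 0.0
```

Emit:
send_rows(targets="0 0 0.01 0 0 0; 0 0 0.01 0 0 0; 0 0 0.006 0 0 0; 0 0 0 0 0 0; 0 0 0 0 0 0; 0 0 0 0 0 0; 0 0 0 0 0 0; 0 0 0 0 0 0; 0 0 0 0 0 0; 0 0 0 0 0 0")

```text
time: 32.7
eef_pos: [547.4, 291.2, 27.1]
orientation: [2.315, 2.123, 0.0]
wrist_force: [0.0, -0.5, -3.4]
gripper_width: 0.272
```

Emit:
send_rows(targets="0 0 0.004 0 0 0; 0 0 0.004 0 0 0; 0 0 0 0 0 0; 0 0 0 0 0 0; 0 0 0 0 0 0; 0 0 0 0 0 0; 0 0 0 0 0 0; 0 0 0 0 0 0; 0 0 0 0 0 0; 0 0 0 0 0 0")

```text
time: 33.53
eef_pos: [547.7, 291.4, 25.2]
orientation: [2.316, 2.123, 0.001]
wrist_force: [-1.3, -0.5, 5.8]
gripper_width: 0.273
```

Emit:
send_rows(targets="0 0 0 0 0 0; 0 0 0 0 0 0; 0 0 0 0 0 0; 0 0 0 0 0 0; 0 0 0 0 0 0; 0 0 0 0 0 0; 0 0 0 0 0 0; 0 0 0 0 0 0; 0 0 0 0 0 0; 0 0 0 0 0 0", gripper=-0.5)

```text
time: 34.37
eef_pos: [547.3, 291.2, 24.6]
orientation: [2.315, 2.123, 0.0]
wrist_force: [0.6, 0.1, 0.2]
gripper_width: 0.753
```

Emit:
send_rows(targets="0 0 -0.03 0 0 0; 0 0 -0.08 0 0 0; 0 0 -0.12 0 0 0; 0 0 -0.12 0 0 0; 0 0 -0.1 0 0 0; 0 0 0 0 0 0; 0 0 0 0 0 0; 0 0 0 0 0 0; 0 0 0 0 0 0; 0 0 0 0 0 0")

```text
time: 35.2
eef_pos: [546.5, 290.8, 158.3]
orientation: [-2.315, -2.123, 0.004]
wrist_force: [-0.6, 0.9, -0.2]
gripper_width: 0.75
```

Run:
```python
from go import *
goto([533,149,120],-5)
for n in("scene","top"): cv2.imwrite(f"pics/{n}13.png",ctrl.get_image(n)[:,:,::-1])
for n in("scene","top"):
  for q in ["spindle_mid","spindle_tab","jig_seat","switch_roller"]:
        print(n,q,[( [round(float(a)) for a in d["at"]],round(float(d["p"]),2)) for d in ctrl.landmark_of(q,n) if d["at"][1]>120])
crop("pics/scene13.png","pics/c24.png",320,180,90,65,8)
crop("pics/top13.png","pics/c25.png",85,130,95,75,8)
```

```text
t 35.2 tcp [546.5 290.8 158.3] F [-0.6  0.9 -0.2] w 0.75 tilt z [-0.002 -0.001 -1.   ]
d [ -13.5 -141.8  -38.3] shift frac [-0.4747 -0.0036  0.1285] rows 3.4 az y -5.0
turn about tool z: deg 0.038625816505600596 frac 0.0
scene spindle_mid [([546, 295, 59], 0.83)]
scene spindle_tab [([550, 331, 87], 0.66)]
scene jig_seat [([550, 291, 64], 0.58), ([550, 332, 89], 0.45)]
scene switch_roller [([508, 153, 66], 0.59)]
top spindle_mid [([546, 296, 65], 0.74)]
top spindle_tab [([555, 330, 87], 0.8)]
top jig_seat [([546, 293, 63], 0.91)]
top switch_roller [([509, 152, 75], 0.49)]
```

View pics/c24.png

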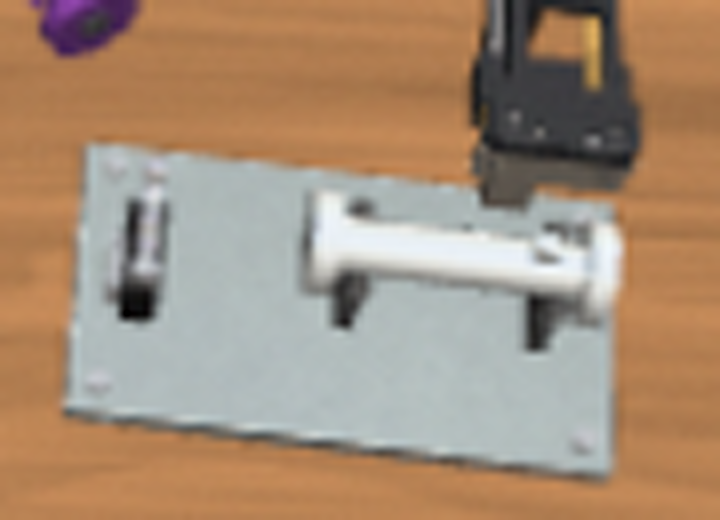

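View pics/c25.png

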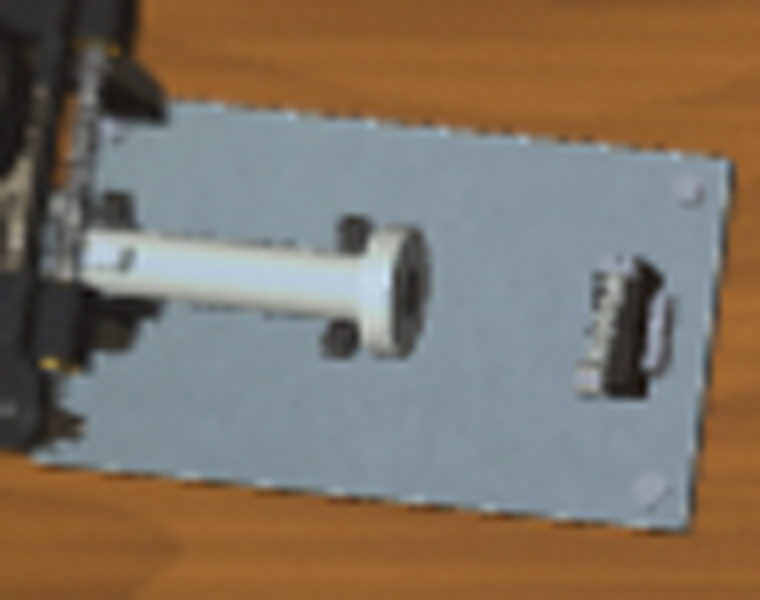

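Run:
```python
from ov import *
for n,a in(("top",(93,150,20,22,30)),("scene",(380,203,22,20,30))):
    its=[]
    for deg,c in((-15,(0,0,255)),(0,(0,200,0)),(15,(255,0,0))):
        R,tt=pose([547.7+OFF[n][0],291.5+OFF[n][1],np.radians(85),np.radians(deg)],65)
        its.append((np.array([[32,-5,22.],[44,-5,22],[44,5,22],[32,5,22]])@R.T+tt,c,True))
    R,tt=pose([547.7+OFF[n][0],291.5+OFF[n][1],np.radians(85),0],65)
    for s in(-13,13): its.append((np.array([[-58,s,0],[58,s,0.]])@R.T+tt,(0,255,255),False))
    draw(f"pics/{n}13.png",f"pics/t_{n}.png",n,*a,its)
```

```text
(no output)
```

View pics/t_top.png

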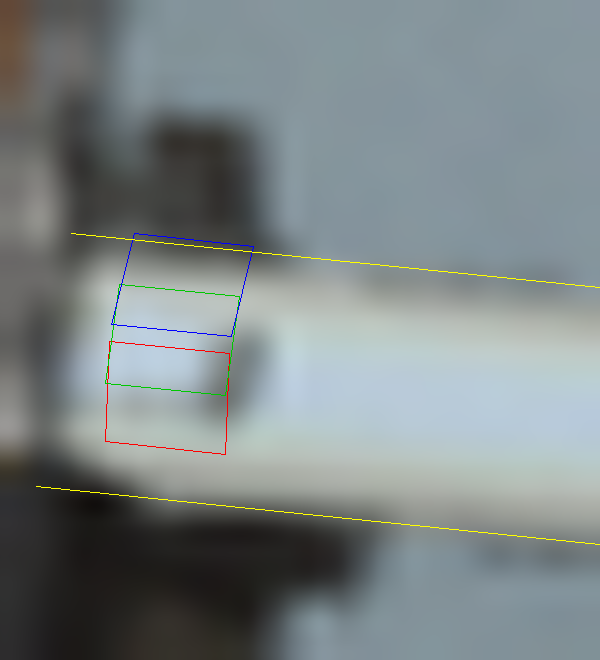

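View pics/t_scene.png

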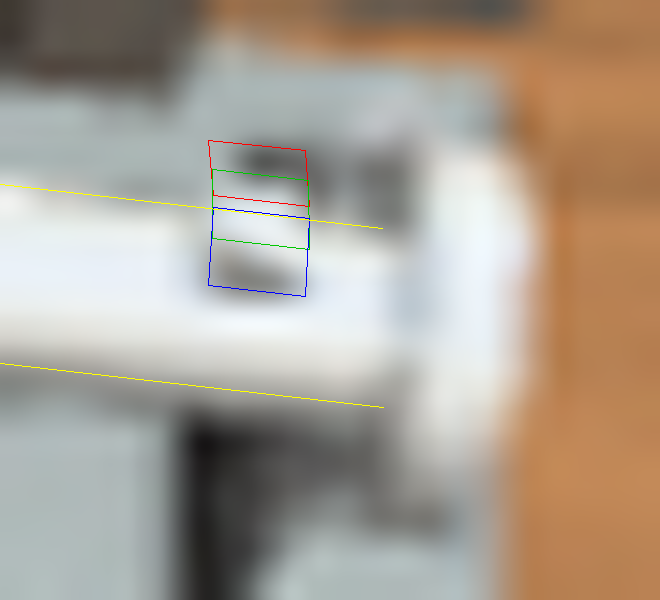

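Run:
```python
from go import *
goto([508.5,151,70],-5)
```

```text
t 35.7 tcp [547.3 291.2 159.6] F [0.  0.1 0.5] w 0.75 tilt z [ 0. -0. -1.]
d [ -38.8 -140.2  -89.6] shift frac [-0.4768 -0.0885  0.2986] rows 3.4 az y -5.0
turn about tool z: deg 0.039631874672977574 frac 0.0
```

Emit:
send_rows(targets="-0.1 -0.02 0 0 0 0; -0.1 -0.02 0 0 0 0; -0.1 -0.02 0 0 0 0; -0.1 -0.02 0 0 0 0; -0.077 -0.0085 0 0 0 0; 0 0 0.08 0 0 0; 0 0 0.08 0 0 0; 0 0 0.08 0 0 0; 0 0 0.0586 0 0 0; 0 0 0 0 0 0", gripper=1)

```text
time: 36.53
eef_pos: [506.1, 150.2, 67.2]
orientation: [-2.314, -2.122, 0.008]
wrist_force: [-1.3, 0.3, 0.5]
gripper_width: 0.046
```

Run:
```python
from go import *
goto([508.5,151,58],-5)
for n in("scene","top"): cv2.imwrite(f"pics/{n}14.png",ctrl.get_image(n)[:,:,::-1])
crop("pics/scene14.png","pics/c26.png",315,165,60,60,12)
```

```text
t 36.53 tcp [506.1 150.2  67.2] F [-1.3  0.3  0.5] w 0.046 tilt z [-0.005 -0.002 -1.   ]
d [ 2.4  0.8 -9.2] shift frac [0.0034 0.0079 0.0307] rows 0.2 az y -5.0
turn about tool z: deg 0.03753499983227471 frac 0.0
```

View pics/c26.png

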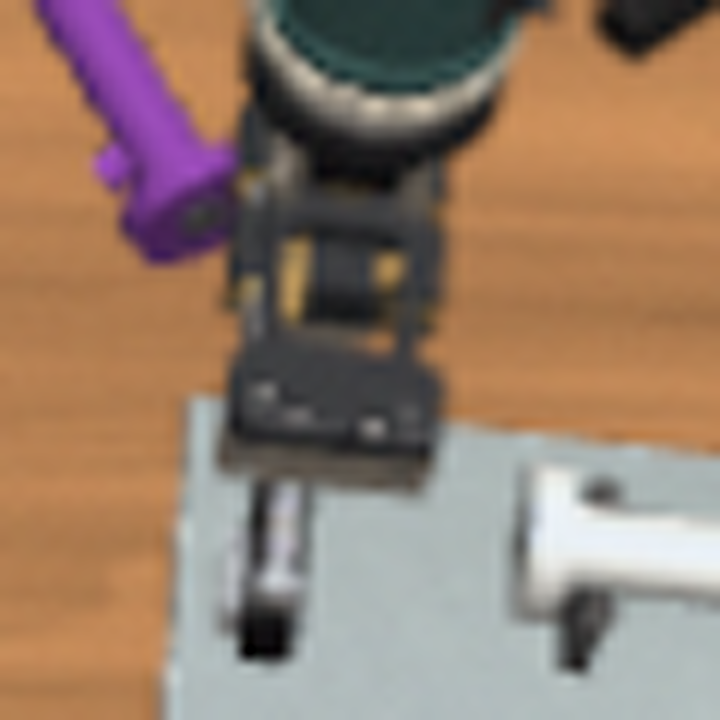

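Run:
```python
from h import *
t=np.array([508,151,0.])
P=[t+[94*.996,-94*.087,z] for z in(160,177,190)]
print(((proj("scene",P)-[315,165]+.5)*12).round())
print(((proj("scene",[[510,151,70],[510,152,73]])-[315,165]+.5)*12).round())
# roller & lever measured in both images
print(unproj("scene",[(155+.5)/8-.5+320,(172+.5)/8-.5+180],70), unproj("top",[(588+.5)/8-.5+85,(380+.5)/8-.5+130],70))
crop("pics/scene13.png","pics/c27.png",328,190,22,34,20)
crop("pics/top13.png","pics/c28.png",150,155,26,30,20)
a=cv2.imread("pics/c27.png");b=cv2.imread("pics/c28.png");b=cv2.copyMakeBorder(b,0,a.shape[0]-b.shape[0],0,0,0)
cv2.imwrite("pics/c29.png",cv2.resize(np.hstack([a,b]),None,fx=.8,fy=.8))
```

```text
[[312. 544.]
 [319. 514.]
 [325. 491.]]
[[292. 440.]
 [296. 435.]]
[[509.54789751 151.37539202  70.        ]] [[509.58144527 151.61427284  70.        ]]
```

View pics/c29.png

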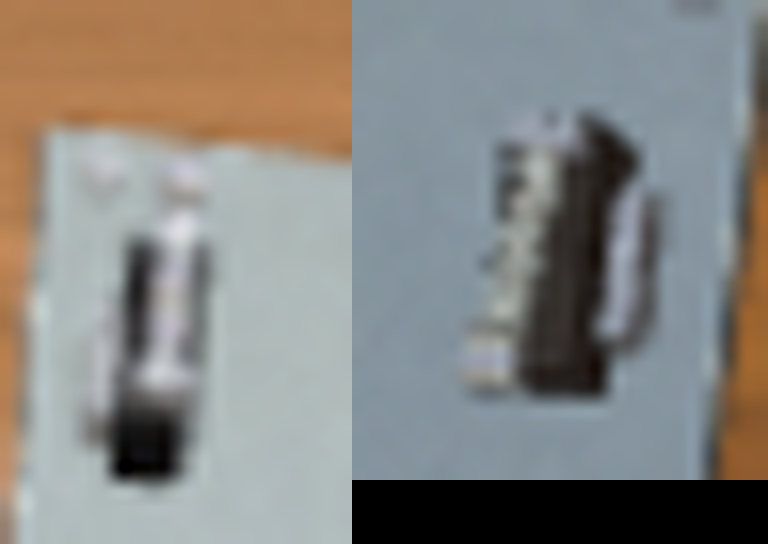

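Emit:
send_rows(targets="0 0 0.012 0 0 0; 0 0 0.012 0 0 0; 0 0 0.012 0 0 0; 0 0 0 0 0 0; 0 0 0 0 0 0; 0 0 0 0 0 0; 0 0 0 0 0 0; 0 0 0 0 0 0; 0 0 0 0 0 0; 0 0 0 0 0 0")

```text
time: 37.47
eef_pos: [508.5, 151.0, 59.3]
orientation: [2.315, 2.123, 0.0]
wrist_force: [0.8, 0.6, -1.2]
gripper_width: 0.005
```

Run:
```python
from go import *
goto([509,151.4,55],-5)
```

```text
t 37.47 tcp [508.5 151.   59.3] F [ 0.8  0.6 -1.2] w 0.005 tilt z [ 0.  0. -1.]
d [ 0.5  0.4 -4.3] shift frac [0.0016 0.0014 0.0143] rows 0.1 az y -5.0
turn about tool z: deg 0.0411244788160019 frac 0.0
```

Emit:
send_rows(targets="0.001 0.001 0.005 0 0 0; 0 0 0.005 0 0 0; 0 0 0.004 0 0 0; 0 0 0 0 0 0; 0 0 0 0 0 0; 0 0 0 0 0 0; 0 0 0 0 0 0; 0 0 0 0 0 0; 0 0 0 0 0 0; 0 0 0 0 0 0")

```text
time: 38.3
eef_pos: [508.8, 151.2, 55.0]
orientation: [2.315, 2.123, 0.0]
wrist_force: [0.4, -0.3, -0.2]
gripper_width: 0.007
```

Emit:
send_rows(targets="0 0 0.005 0 0 0; 0 0 0 0 0 0; 0 0 0 0 0 0; 0 0 0 0 0 0; 0 0 0 0 0 0; 0 0 0 0 0 0; 0 0 0 0 0 0; 0 0 0 0 0 0; 0 0 0 0 0 0; 0 0 0 0 0 0")

```text
time: 39.13
eef_pos: [508.5, 151.3, 53.5]
orientation: [-2.315, -2.123, 0.001]
wrist_force: [-4.4, 1.0, 4.3]
gripper_width: 0.009
```

Run:
```python
from go import *
for i in range(3):
    ctrl.get_image("scene") if i else 0
    s,R=st(); print(s["time"],s["eef_pos"].round(1),s["wrist_force"].round(1),s["ft_torque"].round(2))
cv2.imwrite("pics/scene15.png",ctrl.get_image("scene")[:,:,::-1])
crop("pics/scene15.png","pics/c30.png",325,185,30,35,18)
```

```text
39.1333 [508.5 151.3  53.5] [-4.4  1.   4.3] [0.07 0.82 0.05]
39.1833 [508.5 151.3  53.5] [-4.6  0.6  3.4] [-0.01  0.94  0.  ]
39.2333 [508.5 151.3  53.5] [-3.4 -0.2  3.9] [0.07 1.   0.04]
```

View pics/c30.png

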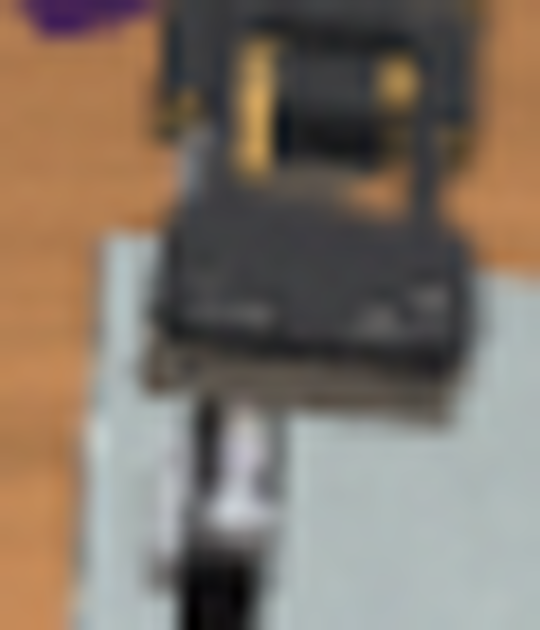

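Emit:
send_rows(targets="0 0 -0.012 0 0 0; 0 0.012 0 0 0 0; 0 0 0 0 0 0; 0 0 0.005 0 0 0; 0 0 0.005 0 0 0; 0 0 0 0 0 0; 0 0 0 0 0 0; 0 0 0 0 0 0; 0 0 0 0 0 0; 0 0 0 0 0 0")

```text
time: 40.12
eef_pos: [512.7, 150.8, 54.3]
orientation: [2.315, 2.123, 0.001]
wrist_force: [0.6, 0.0, 2.5]
gripper_width: 0.004
```

Emit:
send_rows(targets="0 0 0.005 0 0 0; 0 0 0 0 0 0; 0 0 0 0 0 0; 0 0 0 0 0 0; 0 0 0 0 0 0; 0 0 0 0 0 0; 0 0 0 0 0 0; 0 0 0 0 0 0; 0 0 0 0 0 0; 0 0 0 0 0 0")

```text
time: 40.95
eef_pos: [512.1, 150.9, 52.6]
orientation: [-2.315, -2.123, 0.001]
wrist_force: [-2.8, -0.4, 4.3]
gripper_width: 0.004
```

Emit:
send_rows(targets="0 0 0.005 0 0 0; 0 0 0.005 0 0 0; 0 0 0 0 0 0; 0 0 0 0 0 0; 0 0 0 0 0 0; 0 0 0 0 0 0; 0 0 0 0 0 0; 0 0 0 0 0 0; 0 0 0 0 0 0; 0 0 0 0 0 0")

```text
time: 41.78
eef_pos: [511.2, 151.1, 49.5]
orientation: [-2.314, -2.122, 0.002]
wrist_force: [-5.2, -1.4, 5.8]
gripper_width: 0.004
```

Emit:
send_rows(targets="0 0 0.003 0 0 0; 0 0 0.003 0 0 0; 0 0 0 0 0 0; 0 0 0 0 0 0; 0 0 0 0 0 0; 0 0 0 0 0 0; 0 0 0 0 0 0; 0 0 0 0 0 0; 0 0 0 0 0 0; 0 0 0 0 0 0")

```text
time: 42.62
eef_pos: [510.8, 151.1, 47.6]
orientation: [-2.313, -2.122, 0.003]
wrist_force: [-6.1, -0.9, 7.0]
gripper_width: 0.002
```

Run:
```python
from go import *
for i in range(3):
    ctrl.get_image("scene") if i else 0
    s,R=st(); print(s["time"],s["eef_pos"].round(1),s["wrist_force"].round(1),s["ft_torque"].round(2))
```

```text
42.6167 [510.8 151.1  47.6] [-6.1 -0.9  7. ] [ 0.06  1.4  -0.01]
42.6667 [510.9 151.1  47.6] [-5.3  0.9  6.3] [-0.11  1.36 -0.03]
42.7167 [510.9 151.2  47.6] [-6.3  0.5  6.5] [-0.04  1.45  0.01]
```

Emit:
send_rows(targets="0 0 0.004 0 0 0; 0 0 0 0 0 0; 0 0 0 0 0 0; 0 0 0 0 0 0; 0 0 0 0 0 0; 0 0 0 0 0 0; 0 0 0 0 0 0; 0 0 0 0 0 0; 0 0 0 0 0 0; 0 0 0 0 0 0")

```text
time: 43.55
eef_pos: [510.8, 151.2, 46.4]
orientation: [-2.313, -2.122, 0.003]
wrist_force: [-5.2, 0.9, 7.1]
gripper_width: 0.004
```

Emit:
send_rows(targets="0 0 -0.01 0 0 0; 0 0 -0.02 0 0 0; 0 0 -0.03 0 0 0; 0 0 -0.06 0 0 0; 0 0 -0.1 0 0 0; 0 0 -0.1 0 0 0; 0 0 -0.1 0 0 0; -0.08 -0.1 0 0 0 0; -0.08 -0.1 0 0 0 0; -0.08 -0.1 0 0 0 0")

```text
time: 44.38
eef_pos: [416.0, 86.1, 172.9]
orientation: [2.315, 2.123, 0.001]
wrist_force: [-0.6, -0.8, 1.6]
gripper_width: 0.007
```

Emit:
send_rows(targets="-0.1 0 0 0 0 0; -0.1 0 0 0 0 0; -0.1 0 0 0 0 0; 0 0 0 0 0 0; 0 0 0 0 0 0; 0 0 0 0 0 0; 0 0 0 0 0 0; 0 0 0 0 0 0; 0 0 0 0 0 0; 0 0 0 0 0 0")

```text
time: 45.22
eef_pos: [408.8, -2.2, 172.5]
orientation: [2.314, 2.124, -0.001]
wrist_force: [0.9, 0.1, -0.1]
gripper_width: 0.004
```

Run:
```python
from go import *
goto([512,151,50],-5)
for n in("scene","top"): cv2.imwrite(f"pics/{n}16.png",ctrl.get_image(n)[:,:,::-1])
crop("pics/scene16.png","pics/c31.png",320,180,90,65,8)
crop("pics/top16.png","pics/c32.png",85,130,95,75,8)
```

```text
t 45.22 tcp [408.8  -2.2 172.5] F [ 0.9  0.1 -0.1] w 0.004 tilt z [-0. -0. -1.]
d [ 103.2  153.2 -122.5] shift frac [0.5384 0.2994 0.4081] rows 3.9 az y -4.9
turn about tool z: deg 0.10643308229533943 frac 0.001
```

View pics/c31.png

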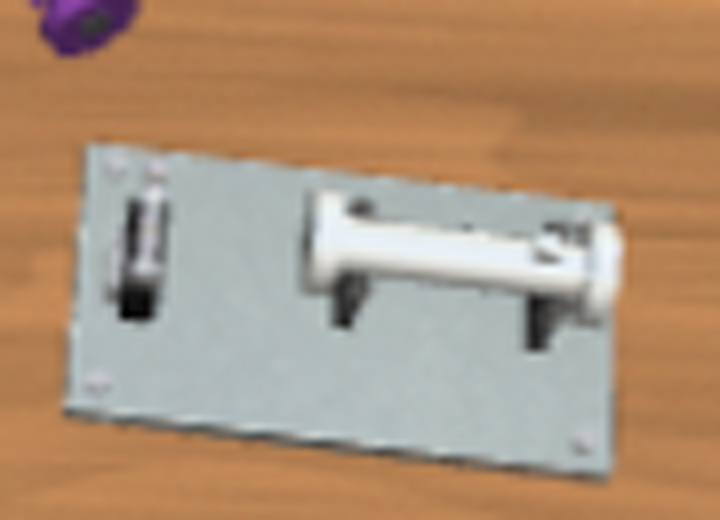

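View pics/c32.png

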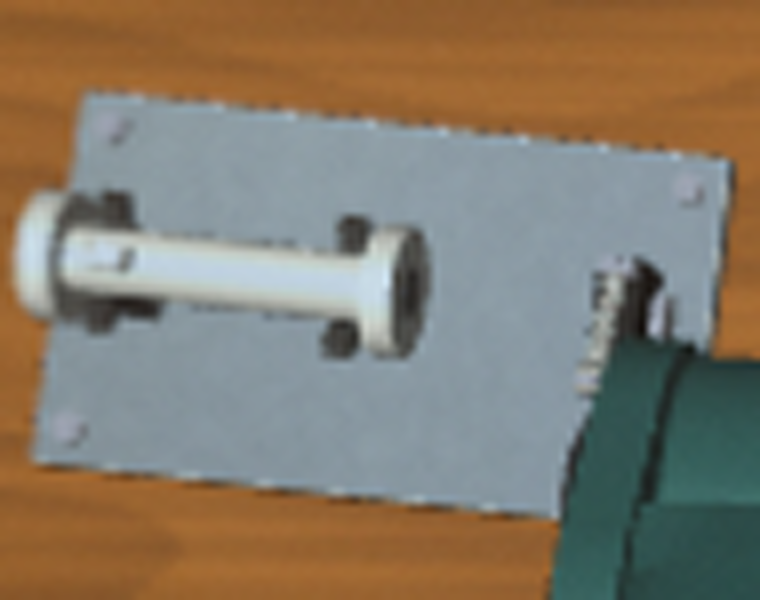

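Run:
```python
from station import ctrl
print(ctrl.finish_job())
```

```text
the job is handed in; nothing more can be done
None
```

I rolled the aluminium spindle along the mat until its tab pointed up. I then laid it in both V rests, let go, pressed the switch roller and backed away. The job was handed in at about 45 s; it reports no verdict, so what follows are my own checks.

- **Rolling:** before I gripped it, the spindle lay still on the mat with its tab about 0 to 5 degrees from vertical in the scene camera. The first pushes jammed or rode over the shaft, because the fingertips stand about 22 mm above the reported TCP. I allowed for that offset in every later move.
- **Placing:** the lift read about 3.4 N, which matches the 0.35 kg spindle. After release both pictures showed it in both rests, with the tab within about 6 degrees of straight up. The final pictures showed it unmoved.
- **Switch:** contact came at a reading of about 54.6 mm and I went down to 46.4 mm. That is about 8 mm, or roughly 0.16 rad, between the click at 0.10 rad and overtravel at 0.22 rad.
    - This angle is worked out from travel, not read from the joint.
    - The contact force was about 7 N up with about 5 N sideways, more than the 4 N given for the click. I put this down to friction on the roller.
    - The lever looked back up afterwards, and the wrist force was close to zero.
- **Disagreements:** the two cameras differed by 4 to 6 mm, so I used the mean. I did not measure the bystanders again at the end; none of them was touched on purpose.

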